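# Put the tube rack under vacuum

### The job

The tube rack is already standing in the vacuum chamber. Lower the chamber's lid gently until it is fully shut and turn the vent valve's lever fully shut, and only then turn the vacuum valve's lever fully open, each lever right against its stop. Let go of everything, and leave the other rack, the beaker and the bottle on the bench where they stand.

Things in the scene. Friction and masses are not known exactly. Their poses are not given: they have to be found in the camera images.
- chamber: Aluminium vacuum chamber fixed to the bench: open box 140 (x) by 260 (y) mm, rim 180 mm up. Origin on the bench under its centre; -x is its front (to the robot), z up. Two brass valves 75 mm left and right of the middle of its front wall, either way round. Shut, the lid juts 38 mm out over them, its top 194 mm up: come at the levers tilted, along their stems. Dial gauge on the right (-y) side, 85 mm out.
- lid (a joint): Angle of the clear plastic lid (180 by 290 by 12 mm, 0.8 kg, aluminium front edge), hinged along the chamber's back edge: 0 = shut (hard stop), growing as its front edge lifts. Starts part open. The hinge is stiff (1.1 N m of friction): the lid stays where it is left and must be brought all the way down.
- lid_hinge (a point): Middle of the lid's hinge line, on the chamber: 77 mm behind the chamber's centre, 188 mm above the bench. The hinge line runs along this point's y axis; axes as the chamber's.
- lid_handle (a point): Middle of the lid's handle: round steel bar 12 mm thick, 112 mm long, parallel to the hinge line, on posts 100 mm apart, its centre 35 mm off the lid's outer face; the lid goes on 40 mm beyond it to the front edge. Moves on a circle of 151 mm radius about the hinge line; with the lid shut it is 145 mm in front of the hinge line, 229 mm above the bench. Axes turn with the lid.
- vent_lever (a joint): Vent valve lever: 0 = shut (hard stop; crosswise, pointing to the chamber's +y, its left seen from the robot), 1.571 = open (hard stop; in line with the pipe, pointing at the robot and down the slope). Starts mostly open; clockwise from above shuts it. Friction 0.5 N m; stays where left. The vent valve is the one ending in a fat ribbed copper-brown filter (42 mm long, 35 mm thick).
- vent_lever_pivot (a point): On the vent valve's stem, mid-thickness of the lever: 66 mm in front of the chamber's front wall, 106 mm above the bench. z is the stem's axis, pointing up and leaning 30 degrees from vertical towards the chamber's front; y points along the lever to its end; the axes turn with the lever.
- vent_lever_grip (a point): Middle of the grip of the vent lever, 65 mm from the pivot along the lever. The lever's black sleeve is 17 mm wide, 11 mm thick and runs from 30 to 96 mm from the pivot. Same axes as the pivot point.
- vacuum_lever (a joint): Vacuum valve lever, alike in size, directions, stops and friction: 0 = shut (crosswise, pointing to the chamber's +y), 1.571 = open (pointing at the robot and down the slope). Starts shut; anticlockwise from above opens it. The vacuum valve is the one whose outlet is a steel pipe bending down into a round flange on the bench.
- vacuum_lever_pivot (a point): As vent_lever_pivot, on the vacuum valve.
- vacuum_lever_grip (a point): As vent_lever_grip, on the vacuum lever.
- bench_rack: Bystander: loose folded-aluminium tube rack, 92 by 230 by 56 mm, with five clear tubes standing to 85 mm. Origin under its centre.
- beaker: Bystander: loose glass beaker, 70 mm across, 90 mm high. Origin under its centre.
- reagent_bottle: Bystander: loose brown glass bottle with a white cap, 70 mm across, 150 mm high. Origin under its centre.
- chamber_rack: Loose aluminium tube rack, 66 by 200 by 56 mm, with clear tubes to 85 mm, standing inside the chamber, clear of the lid; not to be handled. Origin under its centre.

How it is judged:
On the way, in this order (a step that is already met when the one before it is completed fails the run):
1. the lid is fully shut and the vent valve is shut, with the vacuum valve still shut (value of joint lid below 0.03 rad and value of joint vent_lever below 0.08 rad and value of joint vacuum_lever below 0.25 rad), for 0.2 s.
2. the vacuum valve is fully open (value of joint vacuum_lever above 1.49 rad), for 0.2 s.
At the end, for the whole second after the job is handed in: Lid within 0.03 rad of shut, vent lever within 0.08 rad of its shut stop, vacuum lever within 0.08 rad of its open stop, the bench rack, beaker and bottle within 30 mm of where they began (value of joint lid below 0.03 rad and value of joint vent_lever below 0.08 rad and value of joint vacuum_lever above 1.49 rad and distance of each of bench_rack, beaker, reagent_bottle from where it was at the start of the episode below 0.03 m); the robot touches nothing.
It fails at once if the vacuum valve is opened (past 0.3 rad) while the vent is not shut or the lid not down (value of joint vacuum_lever above 0.3 rad and (value of joint vent_lever above 0.15 rad or value of joint lid above 0.05 rad)).
It fails at once if the lid is slammed (closing faster than 2 rad/s in its last 0.3 rad) (value of joint lid below 0.3 rad and velocity of joint lid below -2 rad/s).
It fails at once if the rack, beaker or bottle on the bench is knocked away or over (distance of any of bench_rack, beaker, reagent_bottle from where it was at the start of the episode above 0.03 m or angle between any of beaker, reagent_bottle's own z axis and vertical above 0.5 rad).
It also fails if it takes over 72 s, if anything falls off the work surface, if the arm or the gripper's body presses on something with over 40 N, if the wrist force passes 120 N, or if a joint passes its speed limit or range.

### The arm

A 7-joint arm with a two-finger parallel gripper is mounted at the origin on the work surface. World frame = base frame: x ahead of the robot, y to its left, z up, the work surface at z = 0. Lengths are in m, angles in rad, forces in N, time in s.
With the tool pointing down it reaches from about 0.425 to 0.95 m from the base axis. Payload 4.7 kg.
Tool frame: the origin (TCP) lies at the very end of the fingers, on their centre line; the grasp point (between the pads) lies 19 mm behind it; z points along the fingers, y is the direction in which the jaws open and shut (so a half turn about z gives the same grasp; the last joint's range is limited). The gripper opens to 85 mm and grips with 20 to 120 N. Pads are 22 mm wide; open, the fingers measure 114 mm over their backs; the gripper's body (76 mm by 85 mm) begins 54 mm behind the grasp point. The pads swing forward as they close: fully open they stand 13 mm farther back than shut.
Start: joints at [-1.281, 0.469, -0.049, 1.532, 0.024, 1.141, -0.082], TCP at [0.212, 0.641, 0.231] pointing down, gripper open.
Joint ranges: [-2.59, 2.59], [-0.33, 1.99], [-1.39, 1.29], [0.1, 2.45], [-1.04, 4.18], [0.21, 1.99], [-2.66, 2.66]. Speed limits (rad/s): [2.57, 2.57, 3.14, 3.14, 3.14, 3.14, 3.14].

### API

Orientations are given as a unit quaternion [x, y, z, w].
In Python, from workcell import readout, snapshot, camera_params, sign_off gives the robot as it stands. The module is installed in compiled form; this text tells all that it offers.
- The arm moves only by the tool send_rows, never from a script. Its argument "plan" is a list of rows, each an object with "grip": the finger opening in mm, from 0 to 85.4; "xyz": the shift along the tool's x, y, z in mm, a list of three; "roll": the turn about the tool's z in rad. A call has 1 to 10 rows; each row shifts and turns the pose as measured when the row begins, along the tool's axes as they then stand; what a row does not reach is not made up. A row lasts 1/10 s, in which the tool goes at most 50 mm and 8.59 degrees, less where a joint would pass 70% of its speed; a pose out of reach is approached as far as the arm can. A call is refused whole if a number of a shift passes 50 or a number of a turn 0.15, either way. A call with a gripper value outside its range is refused whole. The fingers move at their own pace and stop on an object; "grip_force" is the grip in N (left out, the last holds). Time passes only in rows, so rows that do not move let the fingers close. It gives the time, the measured TCP pose, the force and the opening at its end, in the units of the state.
- readout.sense(): the state, without advancing time (a new reading comes with each control period).
- snapshot(name): name is "scene" or "top" or "wrist"; returns the picture (400x640x3 uint8, blue, green, red); there is no depth.
- camera_params(name): a dict with "fx", "fy", "cx", "cy" (pixels), "cam_to_world" (4x4, takes a point from camera to world coordinates). Camera axes: x right, y down, z forward; pixel columns grow to the right and rows downward; lengths in m; the calibration is good to about 2 mm. A picture is of the moment at which its call begins: read the wrist's pose just before it. camera_params takes no time and is no camera call; for the wrist camera it gives the pose at the moment of the call.
- sign_off(): hands the job in, once; it reports no verdict.
The state is a dict: "clock": time; "joint_pos": joint angles; "joint_velocities": joint speeds; "tau": joint torques, N m; "position": TCP position; "orientation": TCP orientation; "contact_force": force on the tool from outside, world axes, zero at the start; "torque": the same for the moment, N m; "grip_width": finger opening in m.
Only numpy, scipy, OpenCV 4.12 (cv2) and the standard library are available. Lean on these libraries where they do the work, as an engineer would, in place of code of your own. Each camera call takes 0.05 s, during which the arm holds its last target.

## Working session

There is one attempt and no reset: what is moved stays moved. The work goes in short steps, Python scripts to look and compute and a tool call to move; the robot and the scene stay as the last step left them, time stands still between calls to the robot, and variables do not carry over. Pictures are saved under pics/ and viewed, and the job is handed in when it is done.

Besides the shell and the picture viewer there is one more tool, called after "Call:" by a JSON object that holds its "api" and its "payload", one argument or row to a line. send_rows: Moves the arm, as the interface text tells. Its arguments: {"type":"object","properties":{"plan":{"type":"array"},"grip_force":{"type":"number"}},"required":["plan"]}

```bash
mkdir -p pics; python3 - <<'E'
from workcell import readout, snapshot, camera_params
import cv2,numpy as np
print(readout.sense())
for n in ["scene","top","wrist"]:
    p=camera_params(n);print(n,p['fx'],p['fy'],p['cx'],p['cy'],np.round(p['cam_to_world'],4).tolist())
    cv2.imwrite(f"pics/{n}0.png",snapshot(n))
E
```

```text
{'clock': 0.0, 'joint_pos': array([-1.28087573,  0.4694649 , -0.048624  ,  1.53370086,  0.02412502,
        1.14103455, -0.08227084]), 'joint_velocities': array([ 0.00049305, -0.00054968,  0.0013937 , -0.00113169, -0.0003034 ,
       -0.00024756,  0.00154438]), 'tau': array([ 5.11809976e-04, -5.10314155e+01, -4.61649103e-02, -2.37709790e+01,
        1.06653527e-02,  7.65462639e-03,  2.69343178e-05]), 'position': array([0.21136946, 0.64042054, 0.23024279]), 'orientation': array([ 1.58687890e-01,  9.87328280e-01, -1.00352208e-03, -1.17913056e-04]), 'contact_force': array([ 0.1789549 ,  0.48457477, -0.839944  ]), 'torque': array([-0.00280392,  0.00199888,  0.02700268]), 'grip_width': 0.0854446152939269}
scene 455.9285165992131 455.9285165992131 319.57952247888255 194.7954630394002 [[0.8345, 0.5266, -0.1625, 0.8009], [0.551, -0.7941, 0.2564, -0.3567], [0.006, -0.3035, -0.9528, 1.4441], [0.0, 0.0, 0.0, 1.0]]
top 490.22075313935727 490.22075313935727 322.24209228432886 204.67103504070138 [[0.029, -0.9808, 0.1931, 0.3085], [-0.9996, -0.0271, 0.0123, 0.0035], [-0.0068, -0.1933, -0.9811, 1.5203], [0.0, 0.0, 0.0, 1.0]]
wrist 311.1334020408658 311.1334020408658 327.38156209559173 199.0794750698782 [[0.3137, 0.9048, 0.2879, 0.138], [0.9495, -0.2984, -0.0969, 0.6642], [-0.0017, 0.3038, -0.9527, 0.3743], [0.0, 0.0, 0.0, 1.0]]
```

View pics/scene0.png

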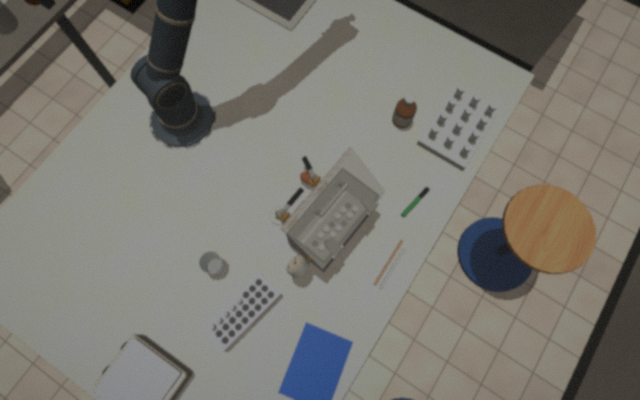

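View pics/top0.png

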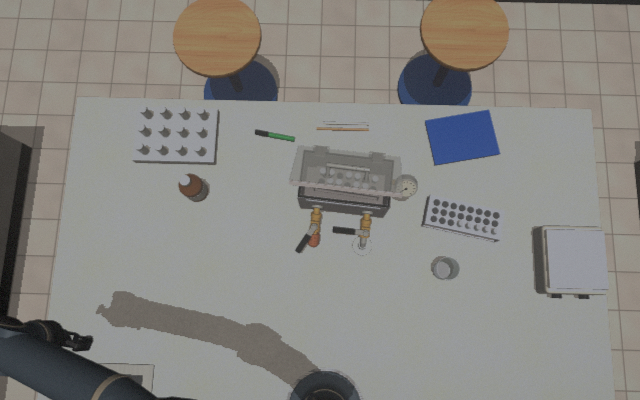

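View pics/wrist0.png

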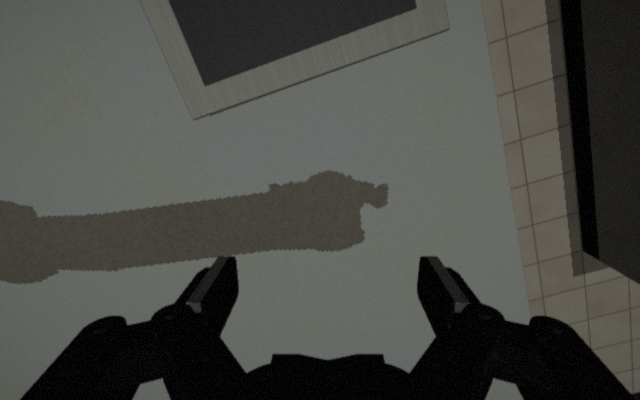

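```bash
cat > h.py <<'E'
import numpy as np,cv2
from scipy.spatial.transform import Rotation as R
from scipy.optimize import least_squares
def ray(p,u,v):
    M=np.array(p['cam_to_world']);d=M[:3,:3]@np.array([(u-p['cx'])/p['fx'],(v-p['cy'])/p['fy'],1]);return M[:3,3],d
def atz(p,u,v,z):
    o,d=ray(p,u,v);return o+d*(z-o[2])/d[2]
def proj(p,X):
    M=np.array(p['cam_to_world']);c=(np.atleast_2d(X)-M[:3,3])@M[:3,:3]
    return np.c_[c[:,0]/c[:,2]*p['fx']+p['cx'],c[:,1]/c[:,2]*p['fy']+p['cy']]
def tri(obs):
    A=np.zeros((3,3));b=np.zeros(3)
    for p,u,v in obs:
        o,d=ray(p,u,v);d=d/np.linalg.norm(d);P=np.eye(3)-np.outer(d,d);A+=P;b+=P@o
    X=np.linalg.solve(A,b);return X,[np.round(proj(p,X)[0]-[u,v],1) for p,u,v in obs]
E
python3 - <<'E'
import cv2
a=cv2.imread('pics/top0.png')[130:270,270:430];cv2.imwrite('pics/t0z.png',cv2.resize(a,None,fx=5,fy=4.2857142*5/4.2857142*0.85714*1,interpolation=2) if 0 else cv2.resize(a,(640,560),interpolation=2))
a=cv2.imread('pics/scene0.png')[140:280,250:410];cv2.imwrite('pics/s0z.png',cv2.resize(a,(640,560),interpolation=2))
E
```

```text
(no output)
```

View pics/t0z.png

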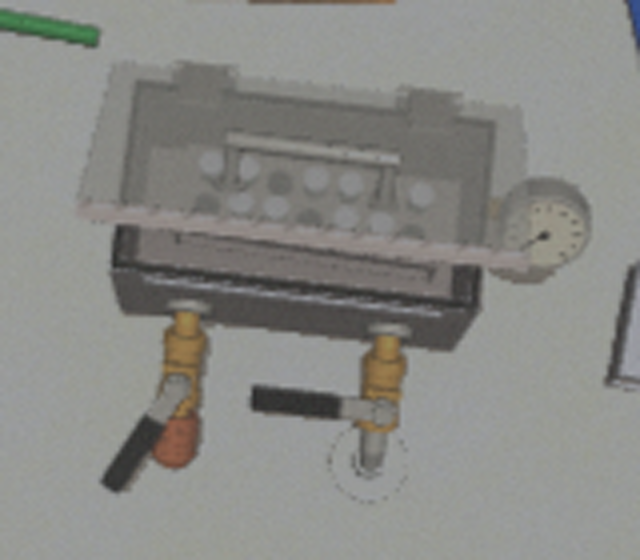

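View pics/s0z.png

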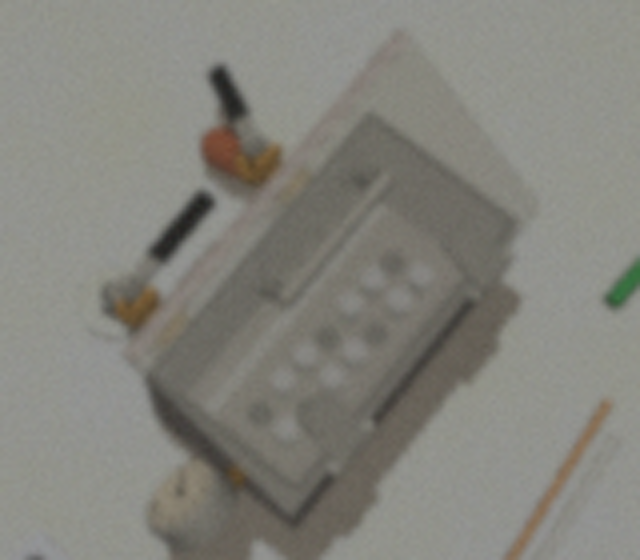

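```bash
cat >> h.py <<'E'
s3,c3=.5,np.sqrt(.75)
def lever(q,side,r,h=0):  # chamber frame
    return np.array([-.136,side*.075,.106])+r*(np.cos(q)*np.array([0,1,0])+np.sin(q)*np.array([-c3,0,-s3]))+h*np.array([-s3,0,c3])
def lidp(q,r,y,h): # r along lid from hinge, h above mid
    return np.array([.077-r*np.cos(q)-h*np.sin(q)*-1*0- 0,y,.188])*0+np.array([.077-r*np.cos(q)+h*np.sin(q),y,.188+r*np.sin(q)+h*np.cos(q)])
def toW(c,P):
    return np.array([c[0],c[1],0])+R.from_euler('z',c[2]).apply(P)
E
cat > fit.py <<'E'
from h import *
from workcell import camera_params
T=camera_params('top');S=camera_params('scene')
t=lambda a,b:(T,a/4+270-.375,b/4+130-.375); s=lambda a,b:(S,a/4+250-.375,b/4+140-.375)
f=[
('flrim',t(113,265),lambda x:[-.07,.13,.18]),('frrim',t(472,305),lambda x:[-.07,-.13,.18]),
('lidl',t(80,212),lambda x:lidp(x[3],.185,.145,0)),('lidr',t(530,258),lambda x:lidp(x[3],.185,-.145,0)),
('hl',t(230,138),lambda x:lidp(x[3],.145,.056,.041)),('hr',t(400,160),lambda x:lidp(x[3],.145,-.056,.041)),
('pv',t(178,385),lambda x:lever(0,1,0)),('pc',t(382,412),lambda x:lever(0,-1,0)),
('tv',t(112,485),lambda x:lever(x[4],1,.096)),('tc',t(252,396),lambda x:lever(x[5],-1,.096)),
('lidls',s(405,33),lambda x:lidp(x[3],.185,.145,0)),('lidrs',s(130,350),lambda x:lidp(x[3],.185,-.145,0)),
('hls',s(385,177),lambda x:lidp(x[3],.145,.056,.041)),('hrs',s(283,300),lambda x:lidp(x[3],.145,-.056,.041)),
('tvs',s(217,70),lambda x:lever(x[4],1,.096)),('tcs',s(205,200),lambda x:lever(x[5],-1,.096)),
('fls',s(370,115),lambda x:[-.07,.13,.18]),('bls',s(518,215),lambda x:[.07,.13,.18]),('brs',s(297,520),lambda x:[.07,-.13,.18]),('frs',s(150,380),lambda x:[-.07,-.13,.18]),
]
def res(x): return np.concatenate([proj(o[0],toW(x[:3],np.array(m(x))))[0]-o[1:] for _,o,m in f])
r=least_squares(res,[.6,-.05,-.1,.7,1.1,0],loss='soft_l1')
x=r.x;print(np.round(x,4))
for (n,_,m),e in zip(f,res(x).reshape(-1,2)):print(n,np.round(e,1),np.round(toW(x[:3],np.array(m(x))),3))
for a,b,c in [(2,10,'lidl'),(3,11,'lidr'),(4,12,'hl'),(5,13,'hr'),(8,14,'tv'),(9,15,'tc')]:
    print(c,tri([f[a][1],f[b][1]]))
E
python3 fit.py
```

```text
[ 0.6523 -0.0441 -0.0874  0.7119  1.1042  0.0326]
flrim [-0.8  0.5] [0.594 0.091 0.18 ]
frrim [2.1 1. ] [ 0.571 -0.168  0.18 ]
lidl [-1.  -0.2] [0.602 0.106 0.309]
lidr [0.3 1.1] [ 0.577 -0.183  0.309]
hl [-1.1  0.1] [0.651 0.012 0.314]
hr [ 0.1 -0.6] [ 0.641 -0.099  0.314]
pv [ 0.2 -0.1] [0.523 0.042 0.106]
pc [ 0.4 -1. ] [ 0.51  -0.107  0.106]
tv [-0.3 -0. ] [0.453 0.092 0.063]
tc [0.  0.3] [ 0.516 -0.011  0.104]
lidls [-0.9 -0.2] [0.602 0.106 0.309]
lidrs [-1.   2.4] [ 0.577 -0.183  0.309]
hls [ 1. -0.] [0.651 0.012 0.314]
hrs [-0.   1.5] [ 0.641 -0.099  0.314]
tvs [-0.   0.8] [0.453 0.092 0.063]
tcs [ 0.8 -0.6] [ 0.516 -0.011  0.104]
fls [-0.1 -1. ] [0.594 0.091 0.18 ]
bls [1.  2.1] [0.733 0.079 0.18 ]
brs [ 1.  -4.3] [ 0.711 -0.18   0.18 ]
frs [-1.1 -0.1] [ 0.571 -0.168  0.18 ]
lidl (array([0.60322362, 0.10502064, 0.30820961]), [array([-0.6, -0.6]), array([-0.7,  0.3])])
lidr (array([ 0.57733472, -0.1793617 ,  0.32184115]), [array([-0.4, -0.3]), array([-0.4,  0.1])])
hl (array([0.64995524, 0.0091062 , 0.31899928]), [array([0.1, 0. ]), array([ 0.1, -0. ])])
hr (array([ 0.63939798, -0.09791109,  0.3183767 ]), [array([-0.3, -0.3]), array([-0.4,  0.1])])
tv (array([0.45295335, 0.09123294, 0.07016824]), [array([-0.2, -0.2]), array([-0.3,  0.1])])
tc (array([ 0.51585278, -0.01246734,  0.10340224]), [array([0.5, 0.4]), array([ 0.5, -0.2])])
```

```bash
python3 - <<'E'
from h import *
from workcell import camera_params
T=camera_params('top');S=camera_params('scene')
c=[.6523,-.0441,-.0874]
t=lambda a,b:(T,a/4+270-.375,b/4+130-.375); s=lambda a,b:(S,a/4+250-.375,b/4+140-.375)
inv=lambda X:R.from_euler('z',-c[2]).apply(X-[c[0],c[1],0])
print('filter ctr', *[np.round(v,3) for v in (inv(tri([t(176,440),s(219,148)])[0]),)], tri([t(176,440),s(219,148)])[1])
for z in (.04,.06,.08): print(z,'end',inv(atz(*t(174,468),z)).round(3),'scene',inv(atz(*s(203,148),z)).round(3))
# draw model overlay
for n,p in (('top',T),('scene',S)):
    im=cv2.imread(f'pics/{n}0.png')
    im=cv2.resize(im,None,fx=4,fy=4,interpolation=2)
    def L(P,Q,col):
        q=proj(p,toW(c,np.array([P,Q])))*4+1.5;cv2.line(im,*[tuple(int(v) for v in a) for a in q],col,1)
    for sd,th in((1,1.104),(-1,.03)):
        L(lever(th,sd,0),lever(th,sd,.096),(0,255,0));L(lever(th,sd,-0.0),lever(th,sd,0,-.04),(255,0,0))
        L([-.07,sd*.075,.0675],lever(1.571,sd,.08,-.03),(0,0,255))
    L(lidp(.712,.185,.145,0),lidp(.712,.185,-.145,0),(0,255,255));L(lidp(.712,.145,.056,.041),lidp(.712,.145,-.056,.041),(0,255,255))
    u,v=proj(p,toW(c,np.array([[-.15,0.05,.09]])))[0]*4
    u,v=int(u),int(v);cv2.imwrite(f'pics/ov_{n}.png',cv2.resize(im[v-160:v+160,u-200:u+200],None,fx=2,fy=1.85))
E
```

```text
filter ctr [-0.171  0.073  0.051] [array([0.3, 0.3]), array([ 0.4, -0.1])]
0.04 end [-0.19   0.074  0.04 ] scene [-0.184  0.067  0.04 ]
0.06 end [-0.192  0.073  0.06 ] scene [-0.179  0.062  0.06 ]
0.08 end [-0.194  0.072  0.08 ] scene [-0.174  0.056  0.08 ]
```

View pics/ov_top.png

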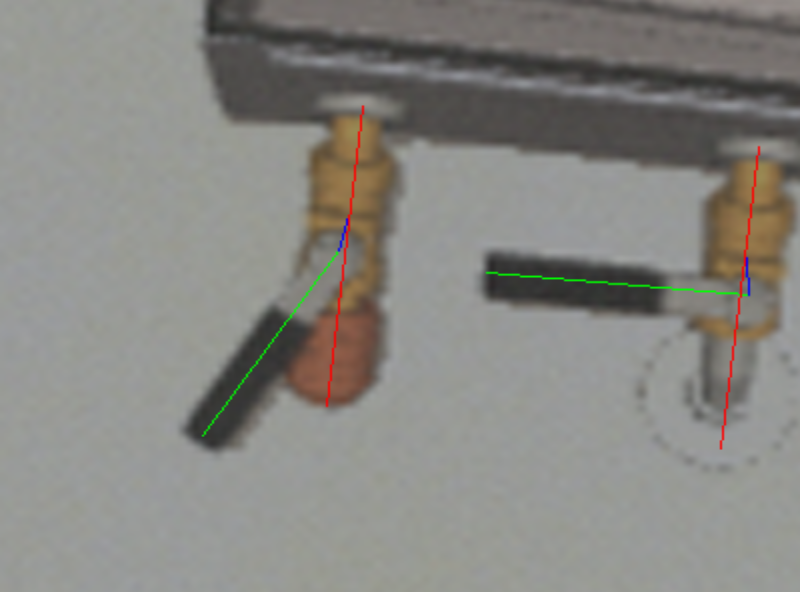

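View pics/ov_scene.png

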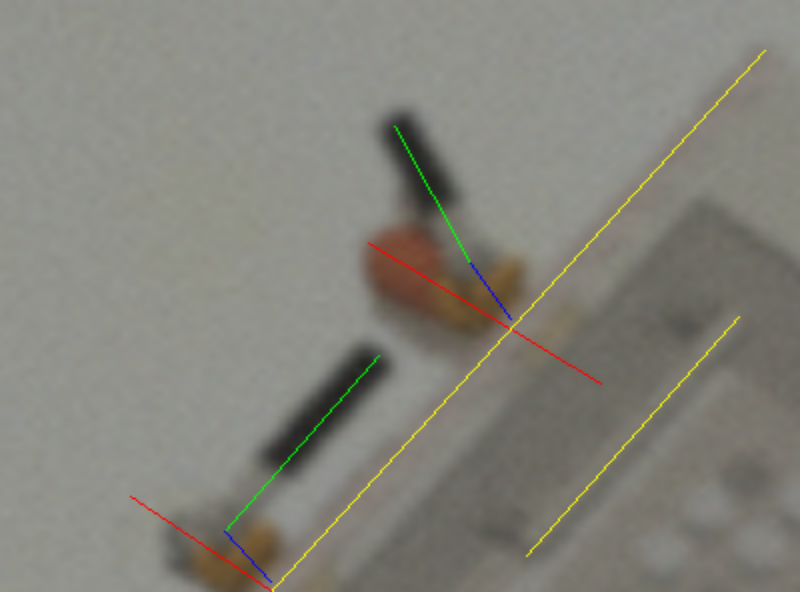

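```bash
cat >> h.py <<'E'
C=[.6523,-.0441,-.0874]
def go(targets,sense=None,step=45,roll=0,from_=None):
    """targets: chamber-frame TCP points (m); prints rows in tool axes (roll not applied along)"""
    from workcell import readout
    s=readout.sense();Rt=R.from_quat(s['orientation']).as_matrix()
    p=s['position'] if from_ is None else toW(C,np.array(from_))
    for t in targets:
        w=toW(C,np.array(t));d=Rt.T@(w-p)*1000
        n=max(1,int(np.ceil(np.abs(d).max()/step)));print('world',w.round(3),n,'rows of',(d/n).round(1));p=w
def state():
    from workcell import readout
    s=readout.sense();Rt=R.from_quat(s['orientation']).as_matrix()
    cp=R.from_euler('z',-C[2]).apply(s['position']-[C[0],C[1],0])
    y=np.arctan2(Rt[1,1],Rt[0,1])-C[2]
    print('t',round(s['clock'],2),'chamber TCP',cp.round(4),'jaw yaw in chamber deg',np.degrees(y).round(1),'tilt',np.degrees(np.arccos(-Rt[2,2])).round(2),'F',(R.from_euler('z',-C[2]).apply(s['contact_force'])).round(1),'j',s['joint_pos'].round(2),'w',round(s['grip_width']*1000,1))
    return s,Rt
E
python3 - <<'E'
from h import *
state()
go([[-.215,.092,.22]])
E
```

```text
t 0.15 chamber TCP [-0.499   0.6436  0.2305] jaw yaw in chamber deg 76.7 tilt 0.09 F [-0.4  0.9 -0.3] j [-1.28  0.47 -0.05  1.53  0.02  1.14 -0.08] w 85.4
world [0.446 0.066 0.22 ] 11 rows of [-36.6 -42.9   1. ]
```

Call:
{"api": "send_rows", "payload": {
  "plan": [
    {"grip": 85, "xyz": [-37, -43, 1], "roll": 0},
    {"grip": 85, "xyz": [-37, -43, 1], "roll": 0},
    {"grip": 85, "xyz": [-37, -43, 1], "roll": 0},
    {"grip": 85, "xyz": [-37, -43, 1], "roll": 0},
    {"grip": 85, "xyz": [-37, -43, 1], "roll": 0},
    {"grip": 85, "xyz": [-37, -43, 1], "roll": 0},
    {"grip": 85, "xyz": [-37, -43, 1], "roll": 0},
    {"grip": 85, "xyz": [-37, -43, 1], "roll": 0},
    {"grip": 85, "xyz": [-37, -43, 1], "roll": 0}
  ]
}}

```text
clock: 1.05
position: [0.3826, 0.2229, 0.2188]
orientation: [0.152, 0.988, -0.001, -0.002]
contact_force: [0.9, 0.1, 0.1]
grip_width: 0.085
```

```bash
python3 - <<'E'
from h import *
state()
go([[-.215,.092,.22]])
E
```

```text
t 1.05 chamber TCP [-0.2919  0.2424  0.2188] jaw yaw in chamber deg 77.6 tilt 0.24 F [0.8 0.2 0.1] j [-0.75  0.1   0.14  2.08 -0.02  0.97  0.67] w 85.0
world [0.446 0.066 0.22 ] 3 rows of [-35.8 -43.5  -0.5]
```

Call:
{"api": "send_rows", "payload": {
  "plan": [
    {"grip": 85, "xyz": [-36, -43, 0], "roll": 0},
    {"grip": 85, "xyz": [-36, -43, 0], "roll": 0},
    {"grip": 85, "xyz": [-30, -36, 0], "roll": 0},
    {"grip": 0, "xyz": [0, 0, 0], "roll": -0.15},
    {"grip": 0, "xyz": [0, 0, 0], "roll": -0.1}
  ]
}}

```text
clock: 1.55
position: [0.4399, 0.0768, 0.219]
orientation: [0.03, 1.0, -0.001, -0.001]
contact_force: [-0.9, 0.7, -0.7]
grip_width: 0.0588
```

```bash
python3 - <<'E'
from h import *
state()
go([[-.215,.092,.22]])
from workcell import snapshot,camera_params
p=camera_params('wrist');im=snapshot('wrist')
cv2.imwrite('pics/w1.png',im)
th=1.104
for n,P in dict(pv=lever(0,1,0,.006),t=lever(th,1,.096,.0055),tl=lever(th,1,.096),pc=lever(0,-1,0,.006),tc=lever(.0,-1,.096)).items(): print(n,proj(p,toW(C,P)).round(0))
E
```

```text
t 1.55 chamber TCP [-0.2221  0.1019  0.219 ] jaw yaw in chamber deg 91.6 tilt 0.14 F [-1.   0.7 -0.7] j [-0.52  0.1   0.27  2.07 -0.03  0.97  1.28] w 58.8
world [0.446 0.066 0.22 ] 1 rows of [ -6.8 -10.1  -1. ]
pv [[297. 281.]]
t [[345. 193.]]
tl [[344. 194.]]
pc [[134. 277.]]
tc [[240. 279.]]
```

View pics/w1.png

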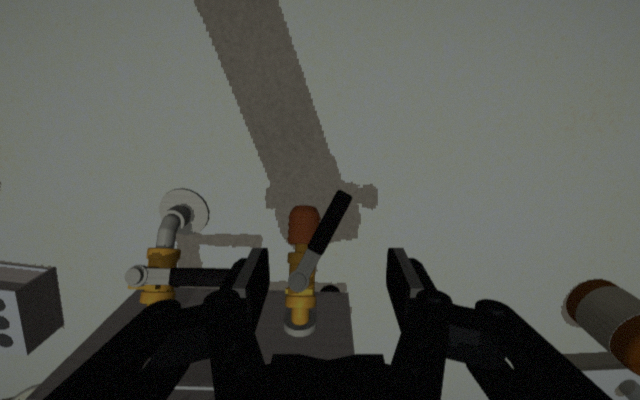

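```bash
python3 - <<'E'
from h import *
state()
go([[-.220,.083,.15],[-.22,.083,.055]])
E
```

```text
t 1.6 chamber TCP [-0.222   0.1014  0.2191] jaw yaw in chamber deg 91.7 tilt 0.16 F [-0.4 -0.3 -0.2] j [-0.52  0.1   0.27  2.07 -0.03  0.97  1.28] w 51.2
world [0.44  0.058 0.15 ] 2 rows of [-0.8 -9.1 34.6]
world [0.44  0.058 0.055] 3 rows of [-0.1  0.1 31.7]
```

Call:
{"api": "send_rows", "payload": {
  "plan": [
    {"grip": 0, "xyz": [-1, -9, 33], "roll": 0},
    {"grip": 0, "xyz": [-1, -9, 33], "roll": 0},
    {"grip": 0, "xyz": [0, 0, 0], "roll": 0},
    {"grip": 0, "xyz": [0, 0, 30], "roll": 0},
    {"grip": 0, "xyz": [0, 0, 30], "roll": 0},
    {"grip": 0, "xyz": [0, 0, 25], "roll": 0},
    {"grip": 0, "xyz": [0, 0, 10], "roll": 0},
    {"grip": 0, "xyz": [0, 0, 0], "roll": 0}
  ]
}}

```text
clock: 2.4
position: [0.447, 0.0633, 0.06]
orientation: [0.032, 0.999, 0.002, 0.005]
contact_force: [-0.2, -0.2, -0.5]
grip_width: -0.0005
```

```bash
python3 - <<'E'
from h import *
state()
go([[-.220,.083,.055]])
# arc
off=.0085+.0165
print('arc')
pts=[]
for th in np.linspace(1.104,-.02,10):
    P=lever(th,1,.085); n=np.array([c3*np.cos(th),np.sin(th),0]);n/=np.linalg.norm(n)
    pts.append(P-n*off+[0,0,-.014]); print(round(th,2),pts[-1].round(3))
go(pts,step=1000,from_=[-.22,.083,.055])
E
```

```text
t 2.4 chamber TCP [-0.2139  0.0891  0.06  ] jaw yaw in chamber deg 91.3 tilt 0.63 F [-0.2 -0.2 -0.5] j [-0.43  0.36  0.24  2.22 -0.16  0.56  1.44] w -0.5
world [0.44  0.058 0.055] 1 rows of [ 6.3 -6.   5. ]
arc
1.1 [-0.212  0.09   0.054]
0.98 [-0.21   0.101  0.057]
0.85 [-0.207  0.111  0.06 ]
0.73 [-0.202  0.12   0.064]
0.6 [-0.197  0.129  0.068]
0.48 [-0.191  0.138  0.072]
0.35 [-0.185  0.145  0.077]
0.23 [-0.177  0.151  0.082]
0.1 [-0.169  0.157  0.088]
-0.02 [-0.16   0.161  0.093]
world [0.449 0.064 0.054] 1 rows of [-8.4  7.1  1.1]
world [0.452 0.075 0.057] 1 rows of [-2.3 10.4 -2.6]
world [0.456 0.084 0.06 ] 1 rows of [-3.4 10.  -3.1]
world [0.461 0.094 0.064] 1 rows of [-4.4  9.5 -3.6]
world [0.467 0.102 0.068] 1 rows of [-5.3  8.8 -4.1]
world [0.474 0.11  0.072] 1 rows of [-6.2  8.1 -4.4]
world [0.481 0.116 0.077] 1 rows of [-7.1  7.2 -4.7]
world [0.489 0.122 0.082] 1 rows of [-7.8  6.2 -5. ]
world [0.498 0.127 0.088] 1 rows of [-8.5  5.1 -5.1]
world [0.507 0.13  0.093] 1 rows of [-9.1  3.9 -5.2]
```

Call:
{"api": "send_rows", "payload": {
  "plan": [
    {"grip": 0, "xyz": [-2, 10, 1], "roll": 0},
    {"grip": 0, "xyz": [-3, 10, -2], "roll": 0},
    {"grip": 0, "xyz": [-4, 10, -3], "roll": 0},
    {"grip": 0, "xyz": [-5, 9, -4], "roll": 0},
    {"grip": 0, "xyz": [-6, 8, -4], "roll": 0}
  ]
}}

```text
clock: 2.9
position: [0.4654, 0.1032, 0.0757]
orientation: [0.036, 0.999, -0.003, -0.001]
contact_force: [-2.7, -4.2, -3.7]
grip_width: -0.0001
```

```bash
python3 - <<'E'
from h import *
state()
E
```

```text
t 2.9 chamber TCP [-0.199   0.1304  0.0757] jaw yaw in chamber deg 90.9 tilt 0.33 F [-2.3 -4.4 -3.7] j [-0.52  0.37  0.25  2.15 -0.14  0.64  1.33] w -0.1
```

Call:
{"api": "send_rows", "payload": {
  "plan": [
    {"grip": 0, "xyz": [-5, 6, 4], "roll": 0},
    {"grip": 0, "xyz": [-7, 7, -1], "roll": 0},
    {"grip": 0, "xyz": [-8, 6, -3], "roll": 0}
  ]
}}

```text
clock: 3.2
position: [0.4791, 0.1166, 0.0781]
orientation: [0.037, 0.999, -0.007, -0.01]
contact_force: [-4.7, -6.8, 1.3]
grip_width: 0.0002
```

```bash
python3 - <<'E'
from h import *
state()
from workcell import snapshot
cv2.imwrite('pics/w2.png',snapshot('wrist'))
E
```

```text
t 3.2 chamber TCP [-0.1866  0.145   0.0781] jaw yaw in chamber deg 90.8 tilt 1.39 F [-4.1 -7.1  1.3] j [-0.53  0.39  0.26  2.1  -0.14  0.69  1.31] w 0.2
```

View pics/w2.png

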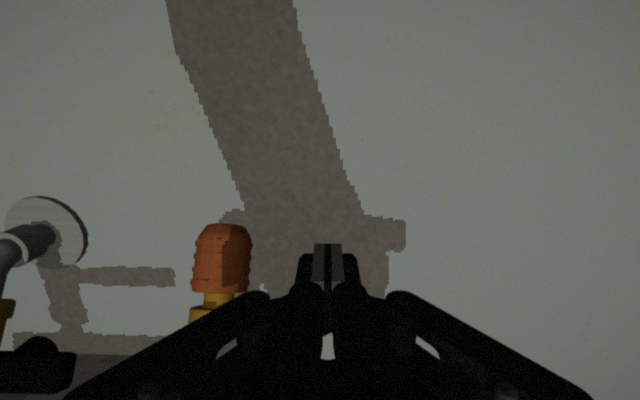

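Call:
{"api": "send_rows", "payload": {
  "plan": [
    {"grip": 0, "xyz": [-8, 6, -4], "roll": 0},
    {"grip": 0, "xyz": [-8, 5, -5], "roll": 0},
    {"grip": 0, "xyz": [-8, 4, -5], "roll": 0},
    {"grip": 0, "xyz": [-5, 2, -3], "roll": 0}
  ]
}}

```text
clock: 3.65
position: [0.5006, 0.1299, 0.0961]
orientation: [0.038, 0.999, -0.011, -0.021]
contact_force: [-5.1, -2.0, -2.4]
grip_width: -0.0004
```

```bash
python3 - <<'E'
from h import *
state()
E
```

```text
t 3.65 chamber TCP [-0.1663  0.1601  0.0961] jaw yaw in chamber deg 90.7 tilt 2.7 F [-4.9 -2.5 -2.4] j [-0.55  0.41  0.26  2.02 -0.14  0.78  1.29] w -0.4
```

Call:
{"api": "send_rows", "payload": {
  "plan": [
    {"grip": 0, "xyz": [-5, 0, 1], "roll": 0},
    {"grip": 0, "xyz": [-5, 0, 1], "roll": 0},
    {"grip": 0, "xyz": [-4, 0, 0], "roll": 0}
  ]
}}

```text
clock: 3.95
position: [0.5029, 0.1304, 0.0964]
orientation: [0.037, 0.999, -0.012, -0.034]
contact_force: [-8.7, -2.3, 4.4]
grip_width: 0.0
```

```bash
python3 - <<'E'
from h import *
state()
E
```

```text
t 3.95 chamber TCP [-0.1641  0.1607  0.0964] jaw yaw in chamber deg 90.9 tilt 4.15 F [-8.5 -3.1  4.4] j [-0.54  0.42  0.26  1.99 -0.14  0.82  1.3 ] w 0.0
```

Call:
{"api": "send_rows", "payload": {
  "plan": [
    {"grip": 0, "xyz": [-10, 0, 0], "roll": 0},
    {"grip": 0, "xyz": [-10, 0, 0], "roll": 0},
    {"grip": 0, "xyz": [-10, 0, 0], "roll": 0}
  ]
}}

```text
clock: 4.25
position: [0.5093, 0.131, 0.0972]
orientation: [0.035, 0.997, -0.014, -0.061]
contact_force: [-26.3, -1.3, 20.2]
grip_width: 0.0003
```

```bash
python3 - <<'E'
from h import *
state()
from workcell import snapshot
a=snapshot('top')[130:270,270:430];cv2.imwrite('pics/t3.png',cv2.resize(a,(640,560),interpolation=2))
E
```

```text
t 4.25 chamber TCP [-0.1577  0.1619  0.0972] jaw yaw in chamber deg 91.1 tilt 7.15 F [-26.1  -3.6  20.2] j [-0.52  0.45  0.25  1.94 -0.16  0.89  1.32] w 0.3
```

View pics/t3.png

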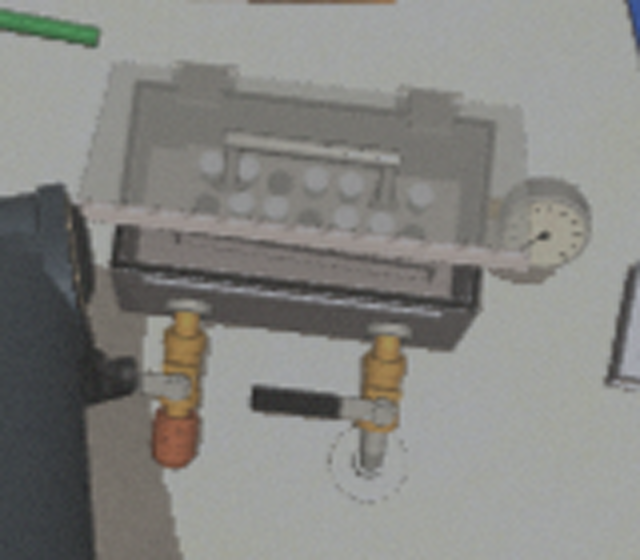

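```bash
python3 - <<'E'
from h import *
go([[-.19,.162,.095],[-.19,.10,.34],[-.047,.10,.34],[-.047,.10,.315]])
E
```

```text
world [0.477 0.134 0.095] 1 rows of [31.7  0.8  6.1]
world [0.472 0.072 0.34 ] 6 rows of [  5.1 -11.6 -40.2]
world [0.614 0.06  0.34 ] 4 rows of [-35.5  -0.7  -4.3]
world [0.614 0.06  0.315] 1 rows of [-3.   0.8 24.8]
```

Call:
{"api": "send_rows", "payload": {
  "plan": [
    {"grip": 0, "xyz": [30, 0, 4], "roll": 0},
    {"grip": 0, "xyz": [10, -2, 0], "roll": 0},
    {"grip": 0, "xyz": [5, -12, -40], "roll": 0},
    {"grip": 0, "xyz": [5, -12, -40], "roll": 0},
    {"grip": 0, "xyz": [5, -12, -40], "roll": 0},
    {"grip": 0, "xyz": [5, -12, -40], "roll": 0},
    {"grip": 0, "xyz": [5, -12, -40], "roll": 0},
    {"grip": 0, "xyz": [5, -12, -40], "roll": 0},
    {"grip": 0, "xyz": [0, 0, -10], "roll": 0},
    {"grip": 0, "xyz": [0, 0, 0], "roll": 0}
  ]
}}

```text
clock: 5.3
position: [0.4691, 0.0719, 0.3775]
orientation: [0.033, 0.998, -0.007, -0.044]
contact_force: [-0.8, 0.2, -1.0]
grip_width: -0.0001
```

```bash
python3 - <<'E'
from h import *
state()
go([[-.047,.10,.34],[-.047,.10,.315]])
from workcell import snapshot
cv2.imwrite('pics/s4.png',cv2.resize(snapshot('scene')[120:280,220:420],(750,600),interpolation=2))
E
```

```text
t 5.3 chamber TCP [-0.1926  0.0996  0.3775] jaw yaw in chamber deg 91.2 tilt 5.1 F [-0.9  0.1 -1. ] j [-0.53  0.07  0.32  1.74 -0.03  1.42  1.3 ] w -0.1
world [0.614 0.06  0.34 ] 4 rows of [-37.1  -0.5   6.2]
world [0.614 0.06  0.315] 1 rows of [-2.2  0.4 24.9]
```

View pics/s4.png

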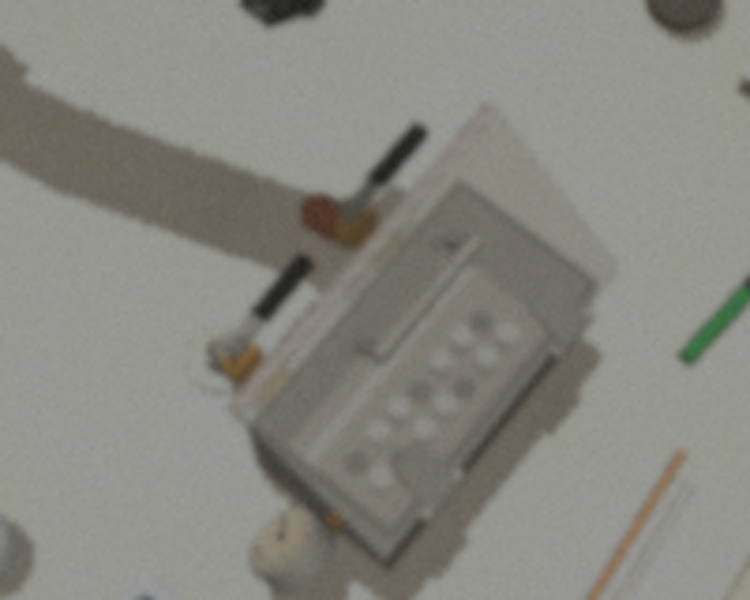

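Call:
{"api": "send_rows", "payload": {
  "plan": [
    {"grip": 0, "xyz": [-36, 0, 4], "roll": 0},
    {"grip": 0, "xyz": [-36, 0, 4], "roll": 0},
    {"grip": 0, "xyz": [-36, 0, 4], "roll": 0},
    {"grip": 0, "xyz": [-30, 0, 4], "roll": 0},
    {"grip": 0, "xyz": [0, 0, 10], "roll": 0},
    {"grip": 0, "xyz": [0, 0, 0], "roll": 0}
  ]
}}

```text
clock: 5.95
position: [0.6051, 0.0667, 0.3276]
orientation: [0.03, 0.998, -0.007, -0.05]
contact_force: [-0.2, 0.1, -0.2]
grip_width: -0.0
```

```bash
python3 - <<'E'
from h import *
state()
pts=[]
for q in np.linspace(.72,-.02,11):
    pts.append(lidp(q,.168,.1,.006)); print(round(q,2),pts[-1].round(4))
go(pts,step=1000)
E
```

```text
t 5.95 chamber TCP [-0.0567  0.1063  0.3276] jaw yaw in chamber deg 91.6 tilt 5.82 F [-0.2  0.1 -0.2] j [-0.44  0.36  0.36  1.51 -0.12  1.4   1.45] w -0.0
0.72 [-0.0453  0.1     0.3033]
0.65 [-0.0535  0.1     0.2939]
0.57 [-0.061  0.1    0.284]
0.5 [-0.0677  0.1     0.2735]
0.42 [-0.0737  0.1     0.2626]
0.35 [-0.0788  0.1     0.2512]
0.28 [-0.083   0.1     0.2396]
0.2 [-0.0864  0.1     0.2276]
0.13 [-0.0889  0.1     0.2154]
0.05 [-0.0904  0.1     0.2031]
-0.02 [-0.0911  0.1     0.1906]
world [0.616 0.059 0.303] 1 rows of [-13.5  -6.2  23.2]
world [0.608 0.06  0.294] 1 rows of [ 7.2  0.4 10.1]
world [0.6   0.061 0.284] 1 rows of [ 6.4  0.4 10.6]
world [0.594 0.061 0.274] 1 rows of [ 5.6  0.4 11.1]
world [0.588 0.062 0.263] 1 rows of [ 4.8  0.4 11.5]
world [0.583 0.062 0.251] 1 rows of [ 3.9  0.3 11.8]
world [0.578 0.063 0.24 ] 1 rows of [ 3.1  0.3 12.1]
world [0.575 0.063 0.228] 1 rows of [ 2.2  0.3 12.2]
world [0.573 0.063 0.215] 1 rows of [ 1.2  0.3 12.4]
world [0.571 0.063 0.203] 1 rows of [ 0.3  0.3 12.4]
world [0.57  0.063 0.191] 1 rows of [-0.6  0.2 12.4]
```

Call:
{"api": "send_rows", "payload": {
  "plan": [
    {"grip": 0, "xyz": [-12, 0, 14], "roll": 0},
    {"grip": 0, "xyz": [0, 0, 10], "roll": 0},
    {"grip": 0, "xyz": [4, 0, 10], "roll": 0},
    {"grip": 0, "xyz": [5, 0, 10], "roll": 0},
    {"grip": 0, "xyz": [5, 0, 11], "roll": 0},
    {"grip": 0, "xyz": [5, 0, 11], "roll": 0}
  ]
}}

```text
clock: 6.55
position: [0.589, 0.069, 0.2628]
orientation: [0.028, 0.999, -0.005, -0.046]
contact_force: [3.4, -0.4, 1.0]
grip_width: 0.0001
```

```bash
python3 - <<'E'
from h import *
state()
E
```

```text
t 6.55 chamber TCP [-0.0729  0.1072  0.2628] jaw yaw in chamber deg 91.8 tilt 5.32 F [ 3.5 -0.1  1. ] j [-0.44  0.36  0.35  1.65 -0.13  1.24  1.45] w 0.1
```

Call:
{"api": "send_rows", "payload": {
  "plan": [
    {"grip": 0, "xyz": [4, 0, 11], "roll": 0},
    {"grip": 0, "xyz": [3, 0, 12], "roll": 0},
    {"grip": 0, "xyz": [3, 0, 12], "roll": 0},
    {"grip": 0, "xyz": [2, 0, 12], "roll": 0}
  ]
}}

```text
clock: 6.95
position: [0.5715, 0.0702, 0.2165]
orientation: [0.028, 0.999, -0.004, -0.042]
contact_force: [2.2, -0.7, 1.2]
grip_width: -0.0001
```

```bash
python3 - <<'E'
from h import *
state()
E
```

```text
t 6.95 chamber TCP [-0.0904  0.1068  0.2165] jaw yaw in chamber deg 91.8 tilt 4.84 F [ 2.2 -0.5  1.2] j [-0.45  0.37  0.34  1.75 -0.14  1.13  1.46] w -0.1
```

Call:
{"api": "send_rows", "payload": {
  "plan": [
    {"grip": 0, "xyz": [0, 0, 9], "roll": 0},
    {"grip": 0, "xyz": [0, 0, 8], "roll": 0},
    {"grip": 0, "xyz": [0, 0, 8], "roll": 0},
    {"grip": 0, "xyz": [0, 0, 8], "roll": 0}
  ]
}}

```text
clock: 7.35
position: [0.569, 0.0703, 0.1937]
orientation: [0.028, 0.999, -0.002, -0.042]
contact_force: [-18.1, -1.5, 64.8]
grip_width: 0.0
```

```bash
python3 - <<'E'
from h import *
state()
E
```

```text
t 7.35 chamber TCP [-0.093   0.1067  0.1937] jaw yaw in chamber deg 91.8 tilt 4.84 F [-17.9  -3.   64.8] j [-0.44  0.39  0.34  1.78 -0.15  1.08  1.47] w 0.0
```

```bash
python3 - <<'E'
from h import *
go([[-.093,.1067,.30],[-.068,0,.30]])
E
```

```text
world [0.569 0.07  0.3  ] 3 rows of [  3.   -0.2 -35.3]
world [ 0.585 -0.038  0.3  ] 3 rows of [ -7.2 -35.8  -0.4]
```

Call:
{"api": "send_rows", "payload": {
  "plan": [
    {"grip": 0, "xyz": [0, 0, -20], "roll": 0},
    {"grip": 0, "xyz": [0, 0, -45], "roll": 0},
    {"grip": 45, "xyz": [0, 0, -45], "roll": 0},
    {"grip": 45, "xyz": [-8, -35, 0], "roll": 0.0},
    {"grip": 45, "xyz": [-8, -35, 0], "roll": 0.0},
    {"grip": 45, "xyz": [-8, -35, 0], "roll": 0.0},
    {"grip": 45, "xyz": [0, 0, 0], "roll": 0.15},
    {"grip": 45, "xyz": [0, 0, 0], "roll": 0.15},
    {"grip": 45, "xyz": [0, 0, 0], "roll": 0.15},
    {"grip": 45, "xyz": [0, 0, 0], "roll": 0.15}
  ]
}}

```text
clock: 8.35
position: [0.5912, -0.0411, 0.3008]
orientation: [0.318, 0.947, -0.017, -0.049]
contact_force: [0.8, 0.3, 0.1]
grip_width: 0.045
```

Call:
{"api": "send_rows", "payload": {
  "plan": [
    {"grip": 45, "xyz": [0, 0, 0], "roll": 0.15},
    {"grip": 45, "xyz": [0, 0, 0], "roll": 0.15},
    {"grip": 45, "xyz": [0, 0, 0], "roll": 0.15},
    {"grip": 45, "xyz": [0, 0, 0], "roll": 0.15},
    {"grip": 45, "xyz": [0, 0, 0], "roll": 0.15},
    {"grip": 45, "xyz": [0, 0, 0], "roll": 0.15},
    {"grip": 45, "xyz": [0, 0, 0], "roll": 0.1},
    {"grip": 45, "xyz": [0, 0, 0], "roll": 0}
  ]
}}

```text
clock: 9.15
position: [0.5841, -0.0409, 0.2908]
orientation: [0.734, 0.676, -0.047, -0.042]
contact_force: [0.6, 0.8, -0.8]
grip_width: 0.0448
```

```bash
cat >> h.py <<'E'
def tilt():
    from workcell import readout
    s=readout.sense();Rt=R.from_euler('z',-C[2]).as_matrix()@R.from_quat(s['orientation']).as_matrix()
    print('tool z in chamber',Rt[:,2].round(3),'lean of top toward -x deg',np.degrees(np.arctan2(Rt[0,2],-Rt[2,2])).round(1),'toward -y',np.degrees(np.arctan2(Rt[1,2],-Rt[2,2])).round(1))
E
python3 - <<'E'
from h import *
state();tilt()
go([[-.068,0,.28],[-.068,0,.20]])
from workcell import snapshot,camera_params
p=camera_params('wrist');cv2.imwrite('pics/w5.png',snapshot('wrist'))
print(proj(p,toW(C,np.array([lidp(0,.145,.056,.041),lidp(0,.145,-.056,.041)]))).round())
a=snapshot('top')[130:270,270:430];cv2.imwrite('pics/t5.png',cv2.resize(a,(640,560),interpolation=2))
E
```

```text
t 9.15 chamber TCP [-0.0682 -0.0028  0.2908] jaw yaw in chamber deg 0.2 tilt 7.26 F [ 0.5  0.8 -0.8] j [-0.53  0.4   0.73  1.62 -0.25  1.35  0.16] w 44.8
tool z in chamber [-0.126 -0.012 -0.992] lean of top toward -x deg -7.2 toward -y -0.7
world [ 0.585 -0.038  0.28 ] 1 rows of [ 2.9  1.5 10.6]
world [ 0.585 -0.038  0.2  ] 2 rows of [ 0.5  5.  39.7]
[[340. 128.]
 [337. 279.]]
```

View pics/w5.png

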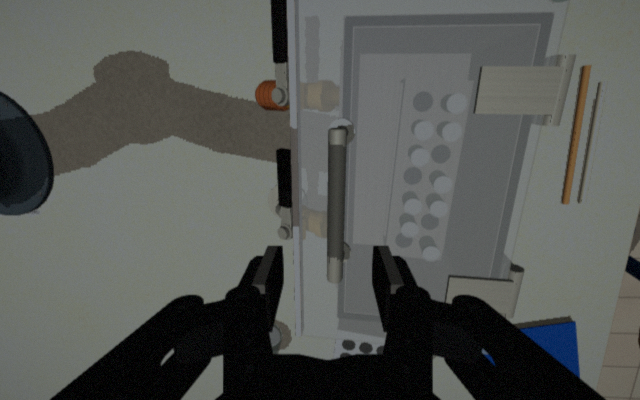

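View pics/t5.png

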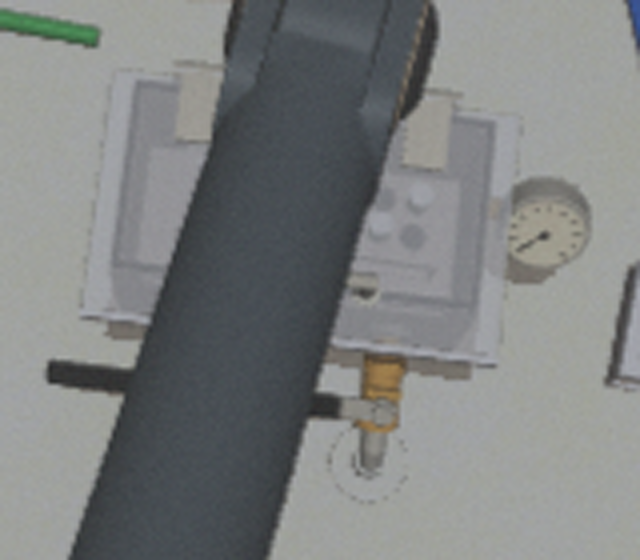

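Call:
{"api": "send_rows", "payload": {
  "plan": [
    {"grip": 45, "xyz": [0, 4, 30], "roll": 0},
    {"grip": 45, "xyz": [0, 4, 30], "roll": 0},
    {"grip": 45, "xyz": [0, 3, 28], "roll": 0},
    {"grip": 45, "xyz": [0, 0, 3], "roll": 0}
  ]
}}

```text
clock: 9.65
position: [0.5843, -0.0418, 0.1973]
orientation: [0.731, 0.68, -0.045, -0.042]
contact_force: [0.6, -0.4, 0.2]
grip_width: 0.045
```

```bash
python3 - <<'E'
from h import *
state();tilt()
E
```

```text
t 9.65 chamber TCP [-0.0679 -0.0036  0.1973] jaw yaw in chamber deg 0.9 tilt 7.1 F [ 0.6 -0.3  0.2] j [-0.49  0.48  0.69  1.73 -0.31  1.17  0.22] w 45.0
tool z in chamber [-0.123 -0.011 -0.992] lean of top toward -x deg -7.1 toward -y -0.6
```

Call:
{"api": "send_rows", "payload": {
  "plan": [
    {"grip": 45, "xyz": [0, -10, 1], "roll": 0},
    {"grip": 45, "xyz": [0, -10, 1], "roll": 0},
    {"grip": 45, "xyz": [0, -8, 1], "roll": 0},
    {"grip": 45, "xyz": [0, -8, 1], "roll": 0}
  ]
}}

```text
clock: 10.05
position: [0.563, -0.0409, 0.2005]
orientation: [0.731, 0.681, -0.032, -0.024]
contact_force: [33.1, -5.4, -23.6]
grip_width: 0.0448
```

```bash
python3 - <<'E'
from h import *
state();tilt()
E
```

```text
t 10.05 chamber TCP [-0.0892 -0.0046  0.2005] jaw yaw in chamber deg 1.0 tilt 4.57 F [ 33.4  -2.5 -23.6] j [-0.53  0.42  0.7   1.81 -0.28  1.1   0.21] w 44.8
tool z in chamber [-0.078 -0.015 -0.997] lean of top toward -x deg -4.5 toward -y -0.8
```

Call:
{"api": "send_rows", "payload": {
  "plan": [
    {"grip": 45, "xyz": [0, -6, 6], "roll": 0},
    {"grip": 45, "xyz": [0, -7, 4], "roll": 0},
    {"grip": 45, "xyz": [0, -7, 4], "roll": 0}
  ]
}}

```text
clock: 10.35
position: [0.5646, -0.0412, 0.1968]
orientation: [0.731, 0.683, -0.012, -0.0]
contact_force: [19.4, -2.5, -7.7]
grip_width: 0.0449
```

```bash
python3 - <<'E'
from h import *
state();tilt()
E
```

```text
t 10.35 chamber TCP [-0.0876 -0.0048  0.1968] jaw yaw in chamber deg 1.1 tilt 1.32 F [19.5 -0.8 -7.7] j [-0.55  0.39  0.71  1.86 -0.28  1.01  0.2 ] w 44.9
tool z in chamber [-0.016 -0.017 -1.   ] lean of top toward -x deg -0.9 toward -y -1.0
```

Call:
{"api": "send_rows", "payload": {
  "plan": [
    {"grip": 45, "xyz": [0, -7, 5], "roll": 0},
    {"grip": 45, "xyz": [0, -7, 4], "roll": 0},
    {"grip": 45, "xyz": [0, -7, 4], "roll": 0},
    {"grip": 45, "xyz": [0, -7, 4], "roll": 0},
    {"grip": 45, "xyz": [0, -7, 4], "roll": 0}
  ]
}}

```text
clock: 10.85
position: [0.5681, -0.0417, 0.1943]
orientation: [0.729, 0.683, 0.023, 0.039]
contact_force: [16.9, -1.4, -6.3]
grip_width: 0.045
```

```bash
python3 - <<'E'
from h import *
state();tilt()
E
```

```text
t 10.85 chamber TCP [-0.0841 -0.0049  0.1943] jaw yaw in chamber deg 1.3 tilt 5.23 F [17.   0.1 -6.3] j [-0.58  0.34  0.72  1.92 -0.27  0.88  0.19] w 45.0
tool z in chamber [ 0.089 -0.018 -0.996] lean of top toward -x deg 5.1 toward -y -1.0
```

Call:
{"api": "send_rows", "payload": {
  "plan": [
    {"grip": 45, "xyz": [0, -8, 2], "roll": 0},
    {"grip": 45, "xyz": [0, -8, 2], "roll": 0},
    {"grip": 45, "xyz": [0, -8, 2], "roll": 0},
    {"grip": 45, "xyz": [0, -8, 2], "roll": 0},
    {"grip": 45, "xyz": [0, -8, 2], "roll": 0},
    {"grip": 45, "xyz": [0, -8, 2], "roll": 0}
  ]
}}

```text
clock: 11.45
position: [0.5703, -0.0423, 0.2037]
orientation: [0.725, 0.68, 0.067, 0.088]
contact_force: [17.1, -1.5, -5.2]
grip_width: 0.0449
```

```bash
python3 - <<'E'
from h import *
state();tilt()
E
```

```text
t 11.45 chamber TCP [-0.0819 -0.0054  0.2037] jaw yaw in chamber deg 1.5 tilt 12.69 F [17.2 -0.  -5.2] j [-0.63  0.27  0.73  2.   -0.24  0.73  0.16] w 44.9
tool z in chamber [ 0.219 -0.018 -0.976] lean of top toward -x deg 12.6 toward -y -1.1
```

Call:
{"api": "send_rows", "payload": {
  "plan": [
    {"grip": 45, "xyz": [0, -8, 3], "roll": 0},
    {"grip": 45, "xyz": [0, -8, 3], "roll": 0},
    {"grip": 45, "xyz": [0, -8, 3], "roll": 0},
    {"grip": 45, "xyz": [0, -8, 3], "roll": 0}
  ]
}}

```text
clock: 11.85
position: [0.5715, -0.0425, 0.2056]
orientation: [0.721, 0.676, 0.095, 0.117]
contact_force: [15.6, -1.2, -3.3]
grip_width: 0.0448
```

```bash
python3 - <<'E'
from h import *
state();tilt()
E
```

```text
t 11.85 chamber TCP [-0.0806 -0.0054  0.2056] jaw yaw in chamber deg 1.5 tilt 17.33 F [15.7  0.2 -3.3] j [-0.65  0.23  0.74  2.06 -0.22  0.62  0.15] w 44.8
tool z in chamber [ 0.298 -0.014 -0.955] lean of top toward -x deg 17.3 toward -y -0.9
```

Call:
{"api": "send_rows", "payload": {
  "plan": [
    {"grip": 45, "xyz": [0, 8, 0], "roll": 0},
    {"grip": 45, "xyz": [0, 6, 0], "roll": 0},
    {"grip": 45, "xyz": [0, 0, -25], "roll": 0},
    {"grip": 45, "xyz": [0, 0, -40], "roll": 0},
    {"grip": 45, "xyz": [0, 0, -30], "roll": 0},
    {"grip": 45, "xyz": [0, 0, 0], "roll": 0}
  ]
}}

```text
clock: 12.45
position: [0.5557, -0.0409, 0.3083]
orientation: [0.721, 0.676, 0.097, 0.117]
contact_force: [0.1, 0.3, 0.4]
grip_width: 0.0448
```

```bash
python3 - <<'E'
from h import *
state();tilt()
go([[-.19,.007,.26],[-.168,.007,.172],[-.141,.007,.0856]])
from workcell import snapshot,camera_params
p=camera_params('wrist');cv2.imwrite('pics/w6.png',snapshot('wrist'))
for k,P in dict(hA=lidp(0,.145,.056,.041),hB=lidp(0,.145,-.056,.041),lfl=lidp(0,.185,.145,.006),lfr=lidp(0,.185,-.145,.006),lfl05=lidp(.05,.185,.145,.006),pv=lever(0,-1,0,.006),tip=lever(0,-1,.096,.0055),rear=lever(0,-1,.065,.0055)+np.array([.0074,0,.00425]),vt=lever(0,1,.096,.0055)).items(): print(k,proj(p,toW(C,P)).round())
E
```

```text
t 12.45 chamber TCP [-0.0965 -0.0052  0.3083] jaw yaw in chamber deg 1.4 tilt 17.49 F [0.1 0.4 0.4] j [-0.79  0.05  0.81  1.96 -0.01  0.84 -0.05] w 44.8
tool z in chamber [ 0.3   -0.011 -0.954] lean of top toward -x deg 17.5 toward -y -0.7
world [ 0.464 -0.021  0.26 ] 3 rows of [  5.  -34.5   6. ]
world [ 0.486 -0.022  0.172] 3 rows of [ 0.4 -1.8 30.2]
world [ 0.512 -0.025  0.086] 3 rows of [ 0.3 -0.1 30.2]
hA [[333. 122.]]
hB [[329. 261.]]
lfl [[265. -16.]]
lfr [[277. 330.]]
lfl05 [[268. -20.]]
pv [[236. 233.]]
tip [[230. 147.]]
rear [[240. 178.]]
vt [[217. -25.]]
```

View pics/w6.png

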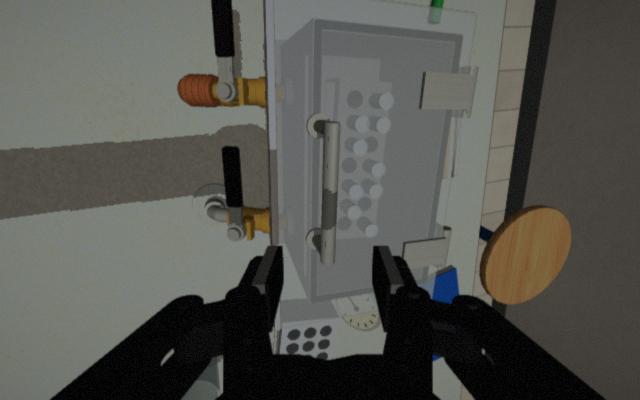

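Call:
{"api": "send_rows", "payload": {
  "plan": [
    {"grip": 45, "xyz": [5, -34, 6], "roll": 0},
    {"grip": 45, "xyz": [5, -34, 6], "roll": 0},
    {"grip": 45, "xyz": [4, -34, 6], "roll": 0},
    {"grip": 45, "xyz": [0, -2, 30], "roll": 0},
    {"grip": 45, "xyz": [0, -2, 30], "roll": 0},
    {"grip": 45, "xyz": [0, -1, 20], "roll": 0},
    {"grip": 45, "xyz": [0, 0, 0], "roll": 0}
  ]
}}

```text
clock: 13.2
position: [0.4745, -0.024, 0.1727]
orientation: [0.722, 0.676, 0.094, 0.113]
contact_force: [-1.1, 0.3, -0.8]
grip_width: 0.0449
```

```bash
python3 - <<'E'
from h import *
state();tilt()
go([[-.168,.007,.172],[-.141,.007,.0856]])
E
```

```text
t 13.2 chamber TCP [-0.1788  0.0045  0.1727] jaw yaw in chamber deg 1.3 tilt 16.88 F [-1.2  0.2 -0.8] j [-0.82  0.09  0.81  2.28 -0.04  0.51 -0.06] w 44.9
tool z in chamber [ 0.29  -0.01  -0.957] lean of top toward -x deg 16.9 toward -y -0.6
world [ 0.486 -0.022  0.172] 1 rows of [ 2.3 10.2  3.8]
world [ 0.512 -0.025  0.086] 3 rows of [ 0.3  0.3 30.2]
```

Call:
{"api": "send_rows", "payload": {
  "plan": [
    {"grip": 45, "xyz": [2, 11, 5], "roll": 0},
    {"grip": 45, "xyz": [0, 2, 25], "roll": 0},
    {"grip": 45, "xyz": [0, 0, 15], "roll": 0},
    {"grip": 45, "xyz": [0, 0, 0], "roll": 0}
  ]
}}

```text
clock: 13.6
position: [0.4997, -0.0244, 0.1321]
orientation: [0.723, 0.676, 0.093, 0.111]
contact_force: [-0.6, 0.2, 0.3]
grip_width: 0.0449
```

```bash
python3 - <<'E'
from h import *
state();tilt()
go([[-.141,.007,.0856]])
from workcell import snapshot,camera_params
p=camera_params('wrist');cv2.imwrite('pics/w7.png',snapshot('wrist'))
for k,P in dict(lfl=lidp(0,.185,.045,.006),pv=lever(0,-1,0,.006),tip=lever(0,-1,.096,.0055),rear=lever(0,-1,.065,.0055)+np.array([.0074,0,.00425])).items(): print(k,proj(p,toW(C,P)).round())
E
```

```text
t 13.6 chamber TCP [-0.1538  0.0063  0.1321] jaw yaw in chamber deg 1.3 tilt 16.63 F [-0.6  0.2  0.3] j [-0.69  0.23  0.72  2.27 -0.28  0.42  0.17] w 44.9
tool z in chamber [ 0.286 -0.01  -0.958] lean of top toward -x deg 16.6 toward -y -0.6
world [ 0.512 -0.025  0.086] 2 rows of [ 0.6 -0.5 24.1]
lfl [[510. 225.]]
pv [[336. 347.]]
tip [[341. 213.]]
rear [[353. 263.]]
```

View pics/w7.png

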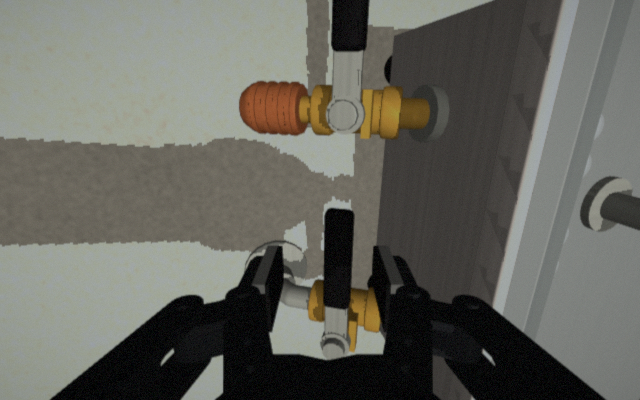

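Call:
{"api": "send_rows", "payload": {
  "plan": [
    {"grip": 45, "xyz": [0, 0, 20], "roll": 0},
    {"grip": 45, "xyz": [0, 0, 20], "roll": 0},
    {"grip": 45, "xyz": [0, 0, 7], "roll": 0},
    {"grip": 45, "xyz": [0, 0, 0], "roll": 0}
  ]
}}

```text
clock: 14.05
position: [0.5082, -0.0242, 0.0882]
orientation: [0.723, 0.676, 0.093, 0.106]
contact_force: [-0.0, -0.3, 1.0]
grip_width: 0.0452
```

```bash
python3 - <<'E'
from h import *
state();tilt()
E
```

```text
t 14.05 chamber TCP [-0.1453  0.0073  0.0882] jaw yaw in chamber deg 1.3 tilt 16.16 F [-0.  -0.3  1. ] j [-0.54  0.33  0.57  2.28 -0.44  0.33  0.32] w 45.2
tool z in chamber [ 0.278 -0.003 -0.96 ] lean of top toward -x deg 16.2 toward -y -0.2
```

Call:
{"api": "send_rows", "payload": {
  "plan": [
    {"grip": 45, "xyz": [0, -6, 1], "roll": 0},
    {"grip": 45, "xyz": [0, -6, 1], "roll": 0},
    {"grip": 45, "xyz": [0, -6, 1], "roll": 0}
  ]
}}

```text
clock: 14.35
position: [0.5034, -0.0236, 0.0878]
orientation: [0.721, 0.675, 0.102, 0.116]
contact_force: [9.7, -0.8, -4.1]
grip_width: 0.0449
```

```bash
python3 - <<'E'
from h import *
state();tilt()
E
```

```text
t 14.35 chamber TCP [-0.1501  0.0074  0.0878] jaw yaw in chamber deg 1.3 tilt 17.78 F [ 9.7  0.  -4.1] j [-0.54  0.31  0.56  2.31 -0.46  0.28  0.33] w 44.9
tool z in chamber [ 0.305 -0.004 -0.952] lean of top toward -x deg 17.8 toward -y -0.2
```

Call:
{"api": "send_rows", "payload": {
  "plan": [
    {"grip": 45, "xyz": [0, -9, -2], "roll": 0}
  ]
}}

```text
clock: 14.45
position: [0.4998, -0.0232, 0.0903]
orientation: [0.721, 0.674, 0.106, 0.121]
contact_force: [9.6, -1.5, -3.5]
grip_width: 0.0452
```

```bash
python3 - <<'E'
from h import *
state();tilt()
E
```

```text
t 14.45 chamber TCP [-0.1537  0.0075  0.0903] jaw yaw in chamber deg 1.3 tilt 18.52 F [ 9.7 -0.6 -3.5] j [-0.55  0.3   0.56  2.32 -0.45  0.27  0.32] w 45.2
tool z in chamber [ 0.318 -0.004 -0.948] lean of top toward -x deg 18.5 toward -y -0.2
```

Call:
{"api": "send_rows", "payload": {
  "plan": [
    {"grip": 45, "xyz": [0, -9, -1], "roll": 0}
  ]
}}

```text
clock: 14.55
position: [0.4964, -0.0229, 0.0919]
orientation: [0.72, 0.674, 0.11, 0.126]
contact_force: [8.9, -0.6, -1.5]
grip_width: 0.0446
```

```bash
python3 - <<'E'
from h import *
state();tilt()
from workcell import snapshot,camera_params
p=camera_params('wrist');cv2.imwrite('pics/w8.png',snapshot('wrist'))
for th in (0,.1,.15,.2,.25,.3): print(th,proj(p,toW(C,np.array([lever(th,-1,0,.0055),lever(th,-1,.096,.0055),]))).round().tolist())
E
```

```text
t 14.55 chamber TCP [-0.1572  0.0075  0.0919] jaw yaw in chamber deg 1.3 tilt 19.27 F [ 8.9  0.1 -1.5] j [-0.56  0.29  0.57  2.34 -0.46  0.25  0.32] w 44.6
tool z in chamber [ 0.33  -0.004 -0.944] lean of top toward -x deg 19.3 toward -y -0.2
0 [[365.0, 399.0], [377.0, 244.0]]
0.1 [[365.0, 399.0], [356.0, 243.0]]
0.15 [[365.0, 399.0], [346.0, 243.0]]
0.2 [[365.0, 399.0], [336.0, 244.0]]
0.25 [[365.0, 399.0], [327.0, 245.0]]
0.3 [[365.0, 399.0], [317.0, 246.0]]
```

View pics/w8.png

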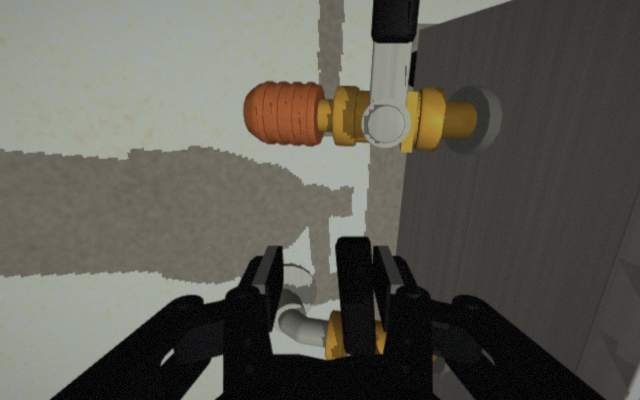

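Call:
{"api": "send_rows", "payload": {
  "plan": [
    {"grip": 45, "xyz": [0, 4, -3], "roll": 0},
    {"grip": 45, "xyz": [0, 0, -25], "roll": 0},
    {"grip": 45, "xyz": [0, 0, -45], "roll": 0},
    {"grip": 45, "xyz": [0, 0, -45], "roll": 0},
    {"grip": 45, "xyz": [0, 0, -45], "roll": 0},
    {"grip": 45, "xyz": [0, 0, -20], "roll": 0},
    {"grip": 45, "xyz": [0, 0, 0], "roll": 0}
  ]
}}

```text
clock: 15.3
position: [0.4507, -0.0103, 0.2355]
orientation: [0.716, 0.678, 0.116, 0.118]
contact_force: [0.1, 0.3, -0.0]
grip_width: 0.0453
```

```bash
python3 - <<'E'
from h import *
state();tilt()
go([[-.09,0.0,.30],[-.068,0,.21]])
from workcell import snapshot,camera_params
p=camera_params('wrist');cv2.imwrite('pics/w9.png',snapshot('wrist'))
for th in (.1,.15,.2,.25): print(th,proj(p,toW(C,np.array([lever(th,-1,0,.0055),lever(th,-1,.096,.0055),]))).round().tolist())
for q in (0,.03,.06):print('lid',q,proj(p,toW(C,np.array([lidp(q,.145,.056,.041),lidp(q,.145,-.056,.041),lidp(q,.185,.145,.006),lidp(q,.185,-.145,.006)]))).round(1).tolist())
E
```

```text
t 15.3 chamber TCP [-0.2038  0.0161  0.2355] jaw yaw in chamber deg 1.8 tilt 19.06 F [ 0.1  0.3 -0. ] j [-1.07 -0.19  0.89  2.28  0.34  0.68 -0.46] w 45.3
tool z in chamber [ 0.326  0.017 -0.945] lean of top toward -x deg 19.0 toward -y 1.0
world [ 0.563 -0.036  0.3  ] 3 rows of [-6.5 42.7 -8. ]
world [ 0.585 -0.038  0.21 ] 3 rows of [-0.4 -2.9 30.7]
0.1 [[344.0, 274.0], [339.0, 183.0]]
0.15 [[344.0, 274.0], [334.0, 183.0]]
0.2 [[344.0, 274.0], [329.0, 184.0]]
0.25 [[344.0, 274.0], [324.0, 185.0]]
lid 0 [[526.0, 168.4], [493.6, 317.4], [457.4, 17.1], [408.1, 386.6]]
lid 0.03 [[533.7, 169.7], [499.8, 320.8], [464.3, 14.8], [411.9, 391.8]]
lid 0.06 [[541.9, 171.0], [506.3, 324.2], [471.7, 12.5], [416.0, 397.1]]
```

View pics/w9.png

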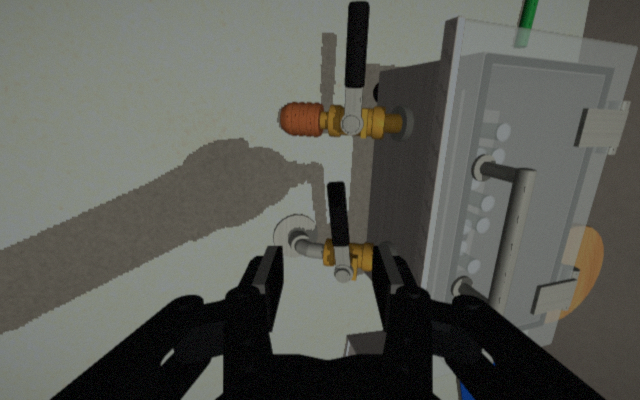

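Call:
{"api": "send_rows", "payload": {
  "plan": [
    {"grip": 45, "xyz": [-4, 40, -9], "roll": 0},
    {"grip": 45, "xyz": [-5, 43, -9], "roll": 0},
    {"grip": 45, "xyz": [-5, 43, -8], "roll": 0},
    {"grip": 45, "xyz": [-2, 10, 0], "roll": 0},
    {"grip": 45, "xyz": [0, 0, 0], "roll": 0}
  ]
}}

```text
clock: 15.85
position: [0.5638, -0.0364, 0.2953]
orientation: [0.718, 0.678, 0.109, 0.117]
contact_force: [0.4, 0.1, -0.1]
grip_width: 0.0451
```

```bash
python3 - <<'E'
from h import *
state();tilt()
go([[-.068,0,.205]])
E
```

```text
t 15.85 chamber TCP [-8.890e-02 -1.000e-04  2.953e-01] jaw yaw in chamber deg 1.7 tilt 18.36 F [ 0.4  0.2 -0.1] j [-1.11  0.12  1.21  1.98 -0.17  0.8   0.12] w 45.1
tool z in chamber [ 0.315  0.007 -0.949] lean of top toward -x deg 18.4 toward -y 0.4
world [ 0.585 -0.038  0.205] 3 rows of [-0.1 -2.9 30.8]
```

Call:
{"api": "send_rows", "payload": {
  "plan": [
    {"grip": 45, "xyz": [0, -3, 30], "roll": 0},
    {"grip": 45, "xyz": [0, -3, 30], "roll": 0},
    {"grip": 45, "xyz": [0, -2, 28], "roll": 0},
    {"grip": 45, "xyz": [0, 0, 0], "roll": 0}
  ]
}}

```text
clock: 16.25
position: [0.581, -0.0384, 0.2022]
orientation: [0.719, 0.677, 0.105, 0.115]
contact_force: [-0.3, -0.9, 0.3]
grip_width: 0.045
```

```bash
python3 - <<'E'
from h import *
state();tilt()
E
```

```text
t 16.25 chamber TCP [-0.0715 -0.0006  0.2022] jaw yaw in chamber deg 1.6 tilt 17.96 F [-0.3 -0.9  0.3] j [-0.85  0.32  1.02  2.06 -0.47  0.64  0.39] w 45.0
tool z in chamber [ 0.308  0.004 -0.951] lean of top toward -x deg 18.0 toward -y 0.2
```

Call:
{"api": "send_rows", "payload": {
  "plan": [
    {"grip": 45, "xyz": [0, 8, 3], "roll": 0},
    {"grip": 45, "xyz": [0, 7, 3], "roll": 0},
    {"grip": 45, "xyz": [0, 6, 3], "roll": 0},
    {"grip": 45, "xyz": [0, 6, 3], "roll": 0},
    {"grip": 45, "xyz": [0, 6, 3], "roll": 0}
  ]
}}

```text
clock: 16.75
position: [0.6089, -0.0406, 0.1991]
orientation: [0.72, 0.678, 0.101, 0.104]
contact_force: [-51.5, 6.7, 57.2]
grip_width: 0.0447
```

```bash
python3 - <<'E'
from h import *
state();tilt()
E
```

```text
t 16.75 chamber TCP [-0.0435 -0.0003  0.1991] jaw yaw in chamber deg 1.5 tilt 16.65 F [-51.9   2.2  57.2] j [-0.76  0.38  0.96  1.98 -0.53  0.7   0.43] w 44.7
tool z in chamber [ 0.286  0.013 -0.958] lean of top toward -x deg 16.6 toward -y 0.8
```

Call:
{"api": "send_rows", "payload": {
  "plan": [
    {"grip": 45, "xyz": [0, 4, -5], "roll": 0},
    {"grip": 45, "xyz": [0, 5, -1], "roll": 0},
    {"grip": 45, "xyz": [0, 5, 0], "roll": 0}
  ]
}}

```text
clock: 17.05
position: [0.6064, -0.04, 0.2027]
orientation: [0.722, 0.68, 0.092, 0.088]
contact_force: [-16.0, 1.4, 6.5]
grip_width: 0.0453
```

```bash
python3 - <<'E'
from h import *
state();tilt()
E
```

```text
t 17.05 chamber TCP [-4.610e-02  1.000e-04  2.027e-01] jaw yaw in chamber deg 1.4 tilt 14.66 F [-16.1  -0.1   6.5] j [-0.75  0.39  0.97  1.96 -0.52  0.76  0.42] w 45.3
tool z in chamber [ 0.252  0.021 -0.967] lean of top toward -x deg 14.6 toward -y 1.2
```

Call:
{"api": "send_rows", "payload": {
  "plan": [
    {"grip": 45, "xyz": [0, 6, 0], "roll": 0},
    {"grip": 45, "xyz": [0, 6, 0], "roll": 0},
    {"grip": 45, "xyz": [0, 6, 0], "roll": 0},
    {"grip": 45, "xyz": [0, 6, 1], "roll": 0},
    {"grip": 45, "xyz": [0, 6, 1], "roll": 0}
  ]
}}

```text
clock: 17.55
position: [0.6049, -0.0395, 0.1978]
orientation: [0.726, 0.682, 0.073, 0.053]
contact_force: [-17.8, 0.9, 7.8]
grip_width: 0.0452
```

```bash
python3 - <<'E'
from h import *
state();tilt()
E
```

```text
t 17.55 chamber TCP [-0.0476  0.0004  0.1978] jaw yaw in chamber deg 1.3 tilt 10.41 F [-17.8  -0.6   7.8] j [-0.71  0.43  0.94  1.91 -0.53  0.86  0.43] w 45.2
tool z in chamber [ 0.177  0.038 -0.984] lean of top toward -x deg 10.2 toward -y 2.2
```

Call:
{"api": "send_rows", "payload": {
  "plan": [
    {"grip": 45, "xyz": [0, -10, -4], "roll": 0},
    {"grip": 45, "xyz": [0, -6, -10], "roll": 0},
    {"grip": 45, "xyz": [0, 0, -40], "roll": 0},
    {"grip": 45, "xyz": [0, 0, -40], "roll": 0},
    {"grip": 45, "xyz": [0, 0, -15], "roll": 0},
    {"grip": 45, "xyz": [0, 0, 0], "roll": 0}
  ]
}}

```text
clock: 18.15
position: [0.5704, -0.0419, 0.3108]
orientation: [0.726, 0.681, 0.077, 0.056]
contact_force: [0.3, 0.6, 0.0]
grip_width: 0.0448
```

```bash
python3 - <<'E'
from h import *
state();tilt()
go([[-.180,.007,.26],[-.167,.007,.168],[-.152,.007,.084]])
E
```

```text
t 18.15 chamber TCP [-0.0817 -0.005   0.3108] jaw yaw in chamber deg 1.2 tilt 10.92 F [0.3 0.7 0. ] j [-0.91  0.23  1.11  1.85 -0.3   1.02  0.25] w 44.8
tool z in chamber [ 0.185  0.04  -0.982] lean of top toward -x deg 10.7 toward -y 2.4
world [ 0.474 -0.021  0.26 ] 3 rows of [  4.3 -35.2  10.7]
world [ 0.487 -0.023  0.168] 3 rows of [-1.2 -1.5 30.9]
world [ 0.501 -0.024  0.084] 2 rows of [-1.7 -0.4 42.6]
```

Call:
{"api": "send_rows", "payload": {
  "plan": [
    {"grip": 45, "xyz": [4, -35, 10], "roll": 0},
    {"grip": 45, "xyz": [4, -35, 10], "roll": 0},
    {"grip": 45, "xyz": [4, -33, 10], "roll": 0},
    {"grip": 45, "xyz": [-1, -2, 28], "roll": 0},
    {"grip": 45, "xyz": [-1, -2, 28], "roll": 0},
    {"grip": 45, "xyz": [-1, -1, 20], "roll": 0},
    {"grip": 45, "xyz": [0, 0, 0], "roll": 0}
  ]
}}

```text
clock: 18.85
position: [0.4857, -0.0213, 0.1894]
orientation: [0.726, 0.679, 0.098, 0.051]
contact_force: [-0.0, 0.0, -0.2]
grip_width: 0.0448
```

```bash
python3 - <<'E'
from h import *
state();tilt()
go([[-.167,.007,.168],[-.152,.007,.084]])
E
```

```text
t 18.85 chamber TCP [-0.1679  0.0081  0.1894] jaw yaw in chamber deg 0.7 tilt 12.74 F [-0.   0.  -0.2] j [-1.01  0.18  1.15  2.2  -0.4   0.7   0.33] w 44.8
tool z in chamber [ 0.206  0.078 -0.975] lean of top toward -x deg 11.9 toward -y 4.6
world [ 0.487 -0.023  0.168] 1 rows of [-2.7 -3.6 21. ]
world [ 0.501 -0.024  0.084] 2 rows of [-3.3 -1.4 42.5]
```

Call:
{"api": "send_rows", "payload": {
  "plan": [
    {"grip": 45, "xyz": [-3, -4, 22], "roll": 0},
    {"grip": 45, "xyz": [-2, -1, 25], "roll": 0},
    {"grip": 45, "xyz": [-2, -1, 15], "roll": 0},
    {"grip": 45, "xyz": [0, 0, 0], "roll": 0}
  ]
}}

```text
clock: 19.25
position: [0.4957, -0.0242, 0.128]
orientation: [0.725, 0.679, 0.1, 0.053]
contact_force: [-0.8, -0.1, 0.2]
grip_width: 0.0449
```

```bash
python3 - <<'E'
from h import *
state();tilt()
go([[-.152,.007,.084]])
from workcell import snapshot
cv2.imwrite('pics/w10.png',snapshot('wrist'))
E
```

```text
t 19.25 chamber TCP [-0.1577  0.0062  0.128 ] jaw yaw in chamber deg 0.8 tilt 13.0 F [-0.8 -0.1  0.2] j [-0.79  0.32  0.96  2.24 -0.65  0.59  0.57] w 44.9
tool z in chamber [ 0.211  0.077 -0.974] lean of top toward -x deg 12.2 toward -y 4.5
world [ 0.501 -0.024  0.084] 1 rows of [-2.5 -3.7 44.1]
```

View pics/w10.png

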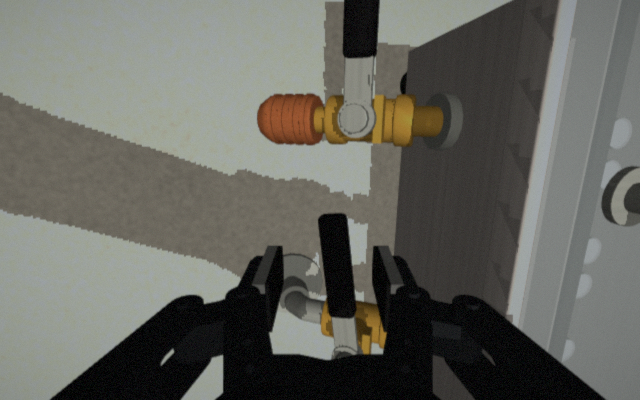

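Call:
{"api": "send_rows", "payload": {
  "plan": [
    {"grip": 45, "xyz": [-1, -1, 20], "roll": 0},
    {"grip": 45, "xyz": [-1, -1, 20], "roll": 0},
    {"grip": 45, "xyz": [0, -1, 8], "roll": 0},
    {"grip": 45, "xyz": [0, 0, 0], "roll": 0}
  ]
}}

```text
clock: 19.7
position: [0.4997, -0.0213, 0.0832]
orientation: [0.725, 0.679, 0.101, 0.049]
contact_force: [-0.2, -0.5, 0.6]
grip_width: 0.0451
```

```bash
python3 - <<'E'
from h import *
state();tilt()
off=.0085
print('rear tip inner now, and arc of TCP increments:')
pts=[]
for th in np.linspace(.15,1.6,13):
    pts.append(lever(th,-1,.082)); print(round(th,2),pts[-1].round(3))
go(pts[1:],step=1000,from_=pts[0])
E
```

```text
t 19.7 chamber TCP [-0.154   0.0094  0.0832] jaw yaw in chamber deg 0.8 tilt 12.94 F [-0.2 -0.5  0.6] j [-0.66  0.4   0.81  2.26 -0.82  0.52  0.72] w 45.1
tool z in chamber [ 0.207  0.084 -0.975] lean of top toward -x deg 12.0 toward -y 4.9
rear tip inner now, and arc of TCP increments:
0.15 [-0.147  0.006  0.1  ]
0.27 [-0.155  0.004  0.095]
0.39 [-0.163  0.001  0.09 ]
0.51 [-0.171 -0.004  0.086]
0.63 [-0.178 -0.009  0.082]
0.75 [-0.185 -0.015  0.078]
0.88 [-0.191 -0.022  0.075]
1.0 [-0.196 -0.03   0.072]
1.12 [-0.2   -0.039  0.069]
1.24 [-0.203 -0.048  0.067]
1.36 [-0.205 -0.058  0.066]
1.48 [-0.207 -0.067  0.065]
1.6 [-0.207 -0.077  0.065]
world [ 0.498 -0.027  0.095] 1 rows of [-2.2 -9.2  2.8]
world [ 0.49  -0.029  0.09 ] 1 rows of [-3.3 -9.   2.6]
world [ 0.482 -0.033  0.086] 1 rows of [-4.4 -8.5  2.4]
world [ 0.474 -0.037  0.082] 1 rows of [-5.5 -8.   2.1]
world [ 0.467 -0.043  0.078] 1 rows of [-6.4 -7.3  1.8]
world [ 0.461 -0.05   0.075] 1 rows of [-7.3 -6.6  1.5]
world [ 0.455 -0.057  0.072] 1 rows of [-8.  -5.7  1.1]
world [ 0.45  -0.066  0.069] 1 rows of [-8.7 -4.8  0.8]
world [ 0.446 -0.074  0.067] 1 rows of [-9.2 -3.7  0.4]
world [ 0.443 -0.084  0.066] 1 rows of [-9.5 -2.7  0. ]
world [ 0.44  -0.093  0.065] 1 rows of [-9.8 -1.6 -0.4]
world [ 0.439 -0.103  0.065] 1 rows of [-9.9 -0.4 -0.7]
```

Call:
{"api": "send_rows", "payload": {
  "plan": [
    {"grip": 26, "xyz": [0, 0, 0], "roll": 0},
    {"grip": 26, "xyz": [-1, -4, 1], "roll": -0.02},
    {"grip": 26, "xyz": [0, -4, 1], "roll": -0.1}
  ]
}}

```text
clock: 20.0
position: [0.5013, -0.0223, 0.0856]
orientation: [0.68, 0.723, 0.103, 0.064]
contact_force: [1.6, -0.1, -0.9]
grip_width: 0.0259
```

```bash
cat >> h.py <<'E'
def lv():
    """TCP+grasp point vs vacuum-lever"""
    from workcell import readout
    s=readout.sense();Rt=R.from_euler('z',-C[2]).as_matrix()@R.from_quat(s['orientation']).as_matrix()
    t=R.from_euler('z',-C[2]).apply(s['position']-[C[0],C[1],0])
    pv=np.array([-.136,-.075,.106]);ez=np.array([-s3,0,c3]);d=t-pv
    # intersect tool axis with lever plane
    k=-(d@ez)/(Rt[:,2]@ez);q=d+k*Rt[:,2]
    a,b=q[1],q@np.array([-c3,0,-s3]);print('axis meets lever plane: back',round(-k*1000,1),'mm r',round(np.hypot(a,b)*1000,1),'theta',round(np.arctan2(b,a),3))
    y=Rt[:,1];yy=y-ez*(y@ez);print('jaw-perp theta',round(np.arctan2(-y@np.array([-c3,0,-s3])*0+yy@np.array([0,1,0]),-(yy@np.array([-c3,0,-s3]))),3))
E
python3 - <<'E'
from h import *
state();tilt();lv()
E
```

```text
t 20.0 chamber TCP [-0.1523  0.0086  0.0856] jaw yaw in chamber deg 8.2 tilt 13.92 F [ 1.6  0.  -0.9] j [-0.63  0.38  0.77  2.27 -0.8   0.49  0.83] w 25.9
tool z in chamber [ 0.226  0.082 -0.971] lean of top toward -x deg 13.1 toward -y 4.8
axis meets lever plane: back 10.0 mm r 85.5 theta 0.254
jaw-perp theta 0.144
```

Call:
{"api": "send_rows", "payload": {
  "plan": [
    {"grip": 26, "xyz": [-1, -10, 2], "roll": -0.12},
    {"grip": 26, "xyz": [-1, -10, 2], "roll": -0.12},
    {"grip": 26, "xyz": [-1, -10, 2], "roll": -0.12}
  ]
}}

```text
clock: 20.3
position: [0.4894, -0.0287, 0.0804]
orientation: [0.53, 0.837, 0.095, 0.095]
contact_force: [6.9, 4.5, -3.0]
grip_width: 0.0259
```

```bash
python3 - <<'E'
from h import *
state();tilt();lv()
E
```

```text
t 20.3 chamber TCP [-0.1636  0.0011  0.0804] jaw yaw in chamber deg 30.8 tilt 15.49 F [ 6.4  5.1 -3. ] j [-0.52  0.34  0.63  2.31 -0.77  0.39  1.2 ] w 25.9
tool z in chamber [ 0.254  0.081 -0.964] lean of top toward -x deg 14.8 toward -y 4.8
axis meets lever plane: back 8.7 mm r 82.9 theta 0.429
jaw-perp theta 0.527
```

Call:
{"api": "send_rows", "payload": {
  "plan": [
    {"grip": 26, "xyz": [-10, -4, 0], "roll": 0},
    {"grip": 26, "xyz": [-10, -6, 0], "roll": -0.06},
    {"grip": 26, "xyz": [-10, -8, 1], "roll": -0.12}
  ]
}}

```text
clock: 20.6
position: [0.496, -0.0573, 0.0828]
orientation: [0.444, 0.885, 0.093, 0.108]
contact_force: [6.7, 7.7, -0.5]
grip_width: 0.0261
```

```bash
python3 - <<'E'
from h import *
state();tilt();lv()
E
```

```text
t 20.6 chamber TCP [-0.1546 -0.0268  0.0828] jaw yaw in chamber deg 42.6 tilt 16.42 F [ 6.   8.2 -0.5] j [-0.37  0.33  0.54  2.29 -0.77  0.4   1.46] w 26.1
tool z in chamber [ 0.267  0.092 -0.959] lean of top toward -x deg 15.6 toward -y 5.5
axis meets lever plane: back 11.2 mm r 53.4 theta 0.486
jaw-perp theta 0.72
```

```bash
cat >> h.py <<'E'
def arc(thetas,r,yaw,back=.011):
    """rows: axis should meet lever plane at theta_i, r ; jaw-perp yaw targets"""
    from workcell import readout
    s=readout.sense();Rt=R.from_euler('z',-C[2]).as_matrix()@R.from_quat(s['orientation']).as_matrix()
    t=R.from_euler('z',-C[2]).apply(s['position']-[C[0],C[1],0])
    for th,ro in zip(thetas,yaw):
        w=lever(th,-1,r)+back*Rt[:,2]
        print(round(th,2),'row',(Rt.T@(w-t)*1000).round(1),'roll',ro);t=w
        Rt=Rt@R.from_euler('z',ro).as_matrix()
E
python3 - <<'E'
from h import *
arc([.65,.8,.95,1.1,1.25,1.4,1.55,1.65],.055,[0,0,-.1,-.14,-.14,-.14,-.14,-.14])
E
```

```text
0.65 row [ 2.6 -8.4  1.6] roll 0
0.8 row [-0.3 -8.2  1. ] roll 0
0.95 row [-1.5 -8.1  0.7] roll -0.1
1.1 row [-1.9 -8.   0.4] roll -0.14
1.25 row [-1.9 -8.   0.1] roll -0.14
1.4 row [-1.9 -8.  -0.2] roll -0.14
1.55 row [-2.  -8.  -0.6] roll -0.14
1.65 row [-1.2 -5.3 -0.5] roll -0.14
```

Call:
{"api": "send_rows", "payload": {
  "plan": [
    {"grip": 26, "xyz": [2, -10, 2], "roll": 0},
    {"grip": 26, "xyz": [0, -10, 1], "roll": 0},
    {"grip": 26, "xyz": [-1, -10, 1], "roll": -0.1}
  ]
}}

```text
clock: 20.9
position: [0.4873, -0.0659, 0.079]
orientation: [0.39, 0.908, 0.096, 0.121]
contact_force: [8.3, 10.0, -4.3]
grip_width: 0.0259
```

```bash
python3 - <<'E'
from h import *
state();tilt();lv()
arc([.8,.95,1.1,1.25,1.4,1.55,1.65],.055,[0,-.1,-.1,-.14,-.14,-.14,-.14,-.14])
E
```

```text
t 20.9 chamber TCP [-0.1624 -0.0361  0.079 ] jaw yaw in chamber deg 49.7 tilt 17.78 F [ 7.4 10.7 -4.3] j [-0.26  0.31  0.45  2.32 -0.82  0.36  1.66] w 25.9
tool z in chamber [ 0.287  0.105 -0.952] lean of top toward -x deg 16.8 toward -y 6.3
axis meets lever plane: back 10.5 mm r 50.8 theta 0.733
jaw-perp theta 0.829
0.8 row [ 4.2 -3.3  1.8] roll 0
0.95 row [-0.5 -8.2  0.5] roll -0.1
1.1 row [-0.9 -8.2  0.2] roll -0.1
1.25 row [-1.3 -8.1 -0.1] roll -0.14
1.4 row [-1.3 -8.1 -0.4] roll -0.14
1.55 row [-1.4 -8.1 -0.7] roll -0.14
1.65 row [-0.8 -5.4 -0.6] roll -0.14
```

Call:
{"api": "send_rows", "payload": {
  "plan": [
    {"grip": 26, "xyz": [2, -11, 1], "roll": -0.05},
    {"grip": 26, "xyz": [0, -11, 1], "roll": -0.1},
    {"grip": 26, "xyz": [-1, -11, 0], "roll": -0.12}
  ]
}}

```text
clock: 21.2
position: [0.4768, -0.0787, 0.0744]
orientation: [0.25, 0.954, 0.085, 0.139]
contact_force: [5.3, 9.3, -4.5]
grip_width: 0.0262
```

```bash
python3 - <<'E'
from h import *
state();tilt();lv()
arc([1.1,1.25,1.4,1.55,1.65],.052,[-.1,-.1,-.14,-.14,-.14,-.14,-.14])
E
```

```text
t 21.2 chamber TCP [-0.1718 -0.0498  0.0744] jaw yaw in chamber deg 67.2 tilt 18.76 F [ 4.5  9.8 -4.5] j [-0.09  0.3   0.31  2.33 -0.84  0.33  2.02] w 26.2
tool z in chamber [ 0.298  0.12  -0.947] lean of top toward -x deg 17.5 toward -y 7.2
axis meets lever plane: back 9.8 mm r 50.8 theta 1.077
jaw-perp theta 1.113
1.1 row [ 1.2 -1.1  1.5] roll -0.1
1.25 row [ 0.3 -7.8 -0.2] roll -0.1
1.4 row [-0.  -7.8 -0.5] roll -0.14
1.55 row [-0.1 -7.8 -0.8] roll -0.14
1.65 row [ 0.  -5.2 -0.7] roll -0.14
```

Call:
{"api": "send_rows", "payload": {
  "plan": [
    {"grip": 26, "xyz": [1, -11, 0], "roll": -0.1},
    {"grip": 26, "xyz": [0, -11, 0], "roll": -0.1},
    {"grip": 26, "xyz": [0, -11, -1], "roll": -0.1}
  ]
}}

```text
clock: 21.5
position: [0.4694, -0.0966, 0.0721]
orientation: [0.088, 0.982, 0.071, 0.152]
contact_force: [3.2, 10.1, -3.3]
grip_width: 0.026
```

```bash
python3 - <<'E'
from h import *
state();tilt();lv()
arc([1.4,1.55,1.65],.052,[-.1,-.1,-.14,-.14,-.14,-.14,-.14])
E
```

```text
t 21.5 chamber TCP [-0.1776 -0.0683  0.0721] jaw yaw in chamber deg 86.2 tilt 19.32 F [ 2.3 10.3 -3.3] j [ 0.08  0.3   0.18  2.33 -0.82  0.33  2.4 ] w 26.0
tool z in chamber [ 0.3    0.139 -0.944] lean of top toward -x deg 17.6 toward -y 8.4
axis meets lever plane: back 8.8 mm r 51.4 theta 1.464
jaw-perp theta 1.43
1.4 row [0.5 3.3 2.7] roll -0.1
1.55 row [ 0.6 -7.7 -0.9] roll -0.1
1.65 row [ 0.3 -5.1 -0.8] roll -0.14
```

Call:
{"api": "send_rows", "payload": {
  "plan": [
    {"grip": 26, "xyz": [0, -10, -1], "roll": 0},
    {"grip": 26, "xyz": [0, -9, -1], "roll": 0}
  ]
}}

```text
clock: 21.7
position: [0.4666, -0.1034, 0.072]
orientation: [0.078, 0.982, 0.08, 0.149]
contact_force: [8.7, 20.1, -5.5]
grip_width: 0.0261
```

```bash
python3 - <<'E'
from h import *
state();tilt();lv()
E
```

```text
t 21.7 chamber TCP [-0.1798 -0.0753  0.072 ] jaw yaw in chamber deg 87.4 tilt 19.5 F [ 6.9 20.7 -5.5] j [ 0.13  0.31  0.16  2.32 -0.84  0.36  2.45] w 26.1
tool z in chamber [ 0.293  0.161 -0.943] lean of top toward -x deg 17.2 toward -y 9.7
axis meets lever plane: back 7.8 mm r 53.3 theta 1.6
jaw-perp theta 1.441
```

Call:
{"api": "send_rows", "payload": {
  "plan": [
    {"grip": 26, "xyz": [0, -14, -1], "roll": 0},
    {"grip": 26, "xyz": [0, -14, -1], "roll": 0}
  ]
}}

```text
clock: 21.9
position: [0.4667, -0.1035, 0.0717]
orientation: [0.06, 0.982, 0.102, 0.144]
contact_force: [12.9, 30.0, -5.9]
grip_width: 0.0263
```

```bash
python3 - <<'E'
from h import *
state();tilt();lv()
from workcell import snapshot
cv2.imwrite('pics/w11.png',snapshot('wrist'))
E
```

```text
t 21.9 chamber TCP [-0.1797 -0.0753  0.0717] jaw yaw in chamber deg 89.8 tilt 20.34 F [10.3 31.  -5.9] j [ 0.19  0.32  0.13  2.31 -0.86  0.41  2.53] w 26.3
tool z in chamber [ 0.278  0.208 -0.938] lean of top toward -x deg 16.5 toward -y 12.5
axis meets lever plane: back 8.3 mm r 53.1 theta 1.609
jaw-perp theta 1.457
```

View pics/w11.png

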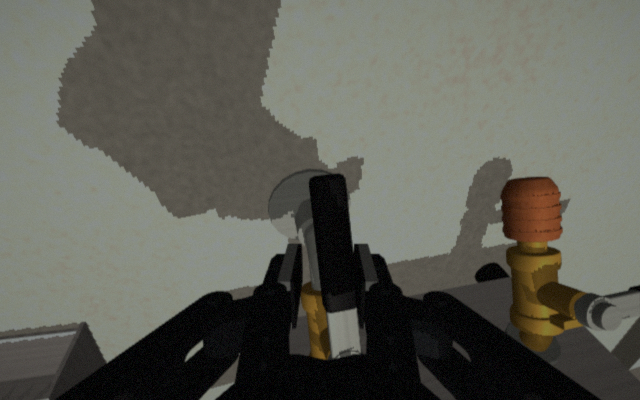

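Call:
{"api": "send_rows", "payload": {
  "plan": [
    {"grip": 32, "xyz": [0, 3, 0], "roll": 0.0},
    {"grip": 36, "xyz": [0, 0, 0], "roll": 0.0},
    {"grip": 36, "xyz": [0, 0, -15], "roll": 0.0},
    {"grip": 36, "xyz": [0, 0, -25], "roll": 0.0},
    {"grip": 36, "xyz": [0, 0, -25], "roll": 0.0},
    {"grip": 36, "xyz": [0, 0, 0], "roll": 0.1}
  ]
}}

```text
clock: 22.55
position: [0.4517, -0.1143, 0.1399]
orientation: [0.107, 0.978, 0.108, 0.143]
contact_force: [-0.5, -0.0, -0.7]
grip_width: 0.0361
```

```bash
python3 - <<'E'
from h import *
state();tilt()
from workcell import snapshot,camera_params
p=camera_params('wrist');cv2.imwrite('pics/w12.png',snapshot('wrist'))
for th in (1.4,1.5,1.571):print(th,proj(p,toW(C,np.array([lever(th,-1,0,.0055),lever(th,-1,.096,.0055)]))).round().tolist())
for th in (0,.08):print('vent',th,proj(p,toW(C,np.array([lever(th,1,0,.0055),lever(th,1,.096,.0055)]))).round().tolist())
E
```

```text
t 22.55 chamber TCP [-0.1937 -0.0874  0.1399] jaw yaw in chamber deg 84.5 tilt 20.66 F [-0.5 -0.1 -0.7] j [ 0.09  0.17  0.27  2.28 -0.65  0.55  2.24] w 36.1
tool z in chamber [ 0.287  0.206 -0.936] lean of top toward -x deg 17.0 toward -y 12.4
1.4 [[343.0, 280.0], [338.0, 141.0]]
1.5 [[343.0, 280.0], [324.0, 142.0]]
1.571 [[343.0, 280.0], [314.0, 144.0]]
vent 0 [[530.0, 231.0], [632.0, 204.0]]
vent 0.08 [[530.0, 231.0], [631.0, 195.0]]
```

View pics/w12.png

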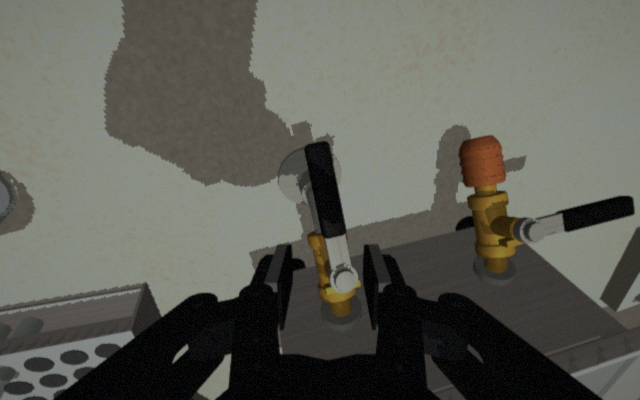

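Call:
{"api": "send_rows", "payload": {
  "plan": [
    {"grip": 36, "xyz": [0, 0, -20], "roll": 0.1},
    {"grip": 36, "xyz": [0, 0, -30], "roll": 0.1},
    {"grip": 36, "xyz": [0, 0, -30], "roll": 0},
    {"grip": 36, "xyz": [0, 0, -20], "roll": 0},
    {"grip": 36, "xyz": [0, 0, 0], "roll": 0}
  ]
}}

```text
clock: 23.1
position: [0.4198, -0.1377, 0.2373]
orientation: [0.21, 0.961, 0.119, 0.134]
contact_force: [-0.1, -0.7, -0.8]
grip_width: 0.0361
```

```bash
python3 - <<'E'
from h import *
state();tilt()
from workcell import snapshot,camera_params
p=camera_params('wrist');cv2.imwrite('pics/w13.png',snapshot('wrist'))
t=snapshot('top');cv2.imwrite('pics/t13.png',t)
cv2.imwrite('pics/s13.png',cv2.resize(snapshot('scene')[140:280,250:410],(640,560),interpolation=2))
t0=cv2.imread('pics/top0.png');print('diff rack',cv2.absdiff(t,t0)[190:245,415:510].mean(),'beaker',cv2.absdiff(t,t0)[250:285,425:465].mean(),'bottle',cv2.absdiff(t,t0)[165:205,170:215].mean(),'bg',cv2.absdiff(t,t0)[115:165,430:500].mean())
for q in (0,.03):print('lid',q,proj(p,toW(C,np.array([lidp(q,.185,.145,.006),lidp(q,.185,-.145,.006)]))).round(1).tolist())
for th in (1.49,1.571):print(th,proj(p,toW(C,np.array([lever(th,-1,0,.0055),lever(th,-1,.096,.0055)]))).round(1).tolist())
E
```

```text
t 23.1 chamber TCP [-0.2235 -0.1136  0.2373] jaw yaw in chamber deg 72.2 tilt 20.62 F [-0.1 -0.7 -0.8] j [ 0.05 -0.03  0.36  2.21 -0.4   0.78  1.81] w 36.1
tool z in chamber [ 0.291  0.199 -0.936] lean of top toward -x deg 17.3 toward -y 12.0
diff rack 2.793811802232855 beaker 9.623095238095239 bottle 2.745 bg 2.6364761904761904
lid 0 [[612.8, 193.6], [319.1, 333.3]]
lid 0.03 [[619.3, 196.7], [321.0, 339.2]]
1.49 [[351.4, 217.9], [320.9, 127.1]]
1.571 [[351.4, 217.9], [313.6, 129.8]]
```

View pics/w13.png

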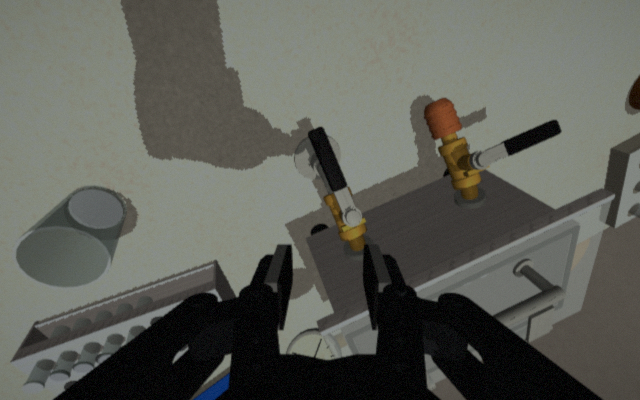

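View pics/t13.png

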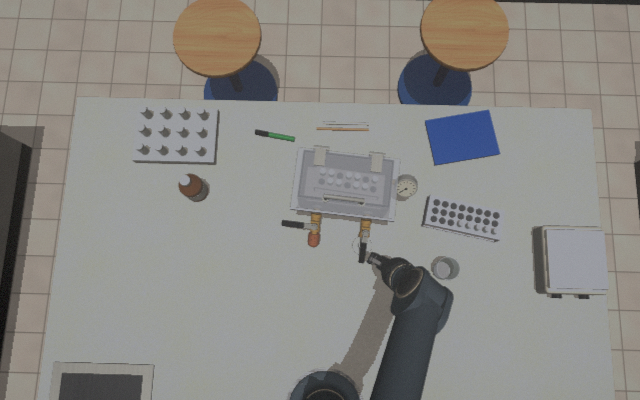

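View pics/s13.png

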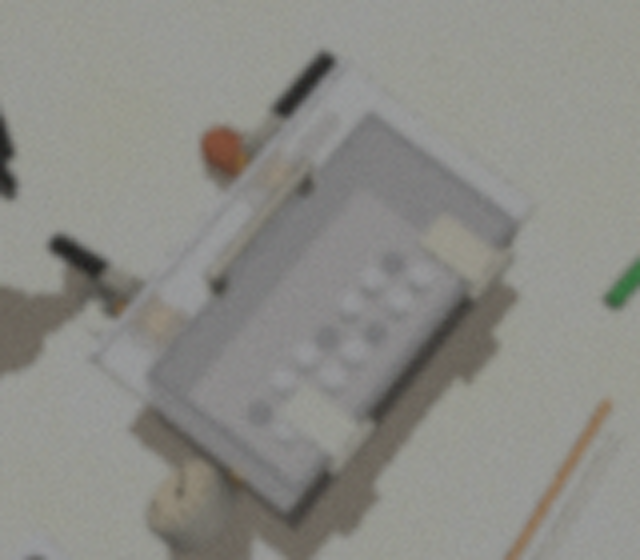

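```bash
python3 - <<'E'
from h import *
from workcell import camera_params
p=camera_params('wrist')
im=cv2.imread('pics/w13.png');g=im.max(2)
for nm,sd,box,ths in (('vac',-1,(300,120,350,196),(1.4,1.45,1.49,1.53,1.571)),('vent',1,(500,115,566,160),(0,.04,.08,.12))):
    x0,y0,x1,y1=box;m=(g[y0:y1,x0:x1]<38).astype(np.uint8)
    n,l,st,c=cv2.connectedComponentsWithStats(m);k=1+np.argmax(st[1:,4]);ys,xs=np.nonzero(l==k)
    vx,vy,cx,cy=cv2.fitLine(np.c_[xs+x0,ys+y0].astype(np.float32),2,0,.01,.01).ravel()
    print(nm,'area',st[k,4],'angle',np.degrees(np.arctan(vy/vx)).round(2),'c',cx,cy)
    for th in ths:
        q=proj(p,toW(C,np.array([lever(th,sd,.03),lever(th,sd,.096)])));d=q[1]-q[0];print(th,np.degrees(np.arctan(d[1]/d[0])).round(2),q.mean(0).round(1))
cv2.imwrite('pics/w13z.png',cv2.resize(im[90:250,290:450],(640,640)[:2],interpolation=2)[:600])
E
```

```text
vac area 1058 angle 67.03 c 326.6087 158.84499
1.4 76.51 [336.  161.9]
1.45 73.65 [333.  162.6]
1.49 71.37 [330.6 163.4]
1.53 69.08 [328.3 164.2]
1.571 66.73 [325.9 165.1]
vent area 824 angle -23.73 c 531.76697 136.83737
0 -24.13 [528.9 142.1]
0.04 -26.51 [528. 140.]
0.08 -28.87 [527.1 137.9]
0.12 -31.23 [526.  135.8]
```

```bash
python3 - <<'E'
from workcell import sign_off,readout
s=readout.sense();print(s['clock'],s['contact_force'])
print(sign_off())
E
```

```text
23.25 [ 0.42462411  0.10693451 -0.21872682]
the job is handed in; nothing more can be done
None
```

I closed the vent lever first, then pressed the lid down until it was fully shut. Only then did I turn the vacuum lever to its open stop. I withdrew clear of everything and handed the job in at 23 s; no verdict was reported.

**Final checks**

| Item | Measured | Limit |
|---|---|---|
| Vacuum lever | about 1.57 rad from a wrist-picture fit; held still at its stop under about 31 N | above 1.49 |
| Vent lever | about 0 rad from the same fit | below 0.08 |
| Lid | front corner within about 1 px of its shut position, so about 0; a 0.03 opening would shift it 6–7 px | below 0.03 |

- **Bystanders:** In the top view the bench rack and the bottle are unchanged. The beaker's patch of the picture differs because the arm and its shadow are beside it. By eye the beaker is at the same pixels as at the start.
- **Contact:** The measured force on the tool was about zero at hand-in.

**What did not go straight**

- **Tilt:** Move rows cannot tilt the tool, so I leaned it by pulling on the shut lid's handle with a finger. It could then reach behind the vacuum lever without touching the lid.
- **Vacuum lever turned in two goes:** I stopped the first time at about 0.13 rad because joint 6 was close to its limit. After reducing the tilt I finished the turn. The lid and vent were already shut throughout.
- **Force on the lid:** It briefly reached about 65 N when I pressed it shut, and about 77 N in total while I corrected the tilt. Both were below the 120 N wrist limit.

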